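# Turn a card case over between its two nests and load the foiling press

### The arm

A 7-joint arm with a two-finger parallel gripper is mounted at the origin on the work surface. World frame = base frame: x ahead of the robot, y to its left, z up, the work surface at z = 0. Lengths are in mm, angles in rad, forces in N, time in s.
With the tool pointing down it reaches from about 400 to 850 mm from the base axis. Payload 10.4 kg.
Tool frame: the origin (TCP) lies between the finger pads; the fingertips stand 14 mm ahead of it and the grasp point (between the pads) lies 5 mm behind it; x points along the fingers, y is the direction in which the jaws open and shut, and the axes are right-handed (so a half turn about x gives the same grasp; the last joint's range is limited). The gripper opens to 87 mm and grips with 3 to 60 N. Pads are 19 mm wide; open, the fingers measure 117 mm over their backs; the gripper's body (75 mm by 190 mm) begins 51 mm behind the grasp point.
Start: joints at [-1.142, 0.332, -0.065, 1.46, 0.022, 1.35, -0.088], TCP at [272.857, 562.316, 236.576] pointing down, gripper open.
Joint ranges: [-2.6, 2.6], [-0.5, 2.12], [-1.47, 1.34], [0.16, 2.42], [-1.27, 4.41], [0.06, 2.06], [-2.6, 2.6]. Speed limits (rad/s): [2.22, 2.22, 2.79, 2.79, 3.14, 3.14, 3.14].

### API

Orientations are given as [roll, pitch, yaw] about the fixed x, y, z axes, in that order (R = Rz(yaw) Ry(pitch) Rx(roll)).
In Python, from workcell import observe, viewer, ctrl gives the robot as it stands. The module is installed in compiled form; this text tells all that it offers.
- The arm moves only by the tool play_rows, never from a script. Its argument "commands" is a list of rows, each an object with "dp": the shift along the tool's x, y, z in m, a list of three; "delta_rot": the turn, a rotation vector about the tool's x, y, z in rad, a list of three; "claw": the finger opening in m, from 0 to 0.087. A call has 1 to 12 rows; each row shifts and turns the commanded pose from where the row before left it, along the tool's axes as they then stand; what a row does not reach is not made up. A row lasts 1/10 s, in which the tool goes at most 50 mm and 8.59 degrees, less where a joint would pass 70% of its speed; a pose out of reach is approached as far as the arm can. A call is refused whole if a number of a shift passes 0.05 or a number of a turn 0.15, either way. A call with a gripper value outside its range is refused whole. The fingers move at their own pace and stop on an object; the grip force is fixed at half the most. Time passes only in rows, so rows that do not move let the fingers close. It gives the time, the measured TCP pose, the force and the opening at its end, in the units of the state.
- observe(): the state, without advancing time (a new reading comes with each control period).
- viewer.camera(name): name is "scene" or "top" or "wrist"; returns the picture (420x560x3 uint8, red, green, blue); there is no depth.
- viewer.camera_model(name): a dict with "intrinsics" (3x3 intrinsics, pixels), "xyz" and "attitude" of the camera in the world. Camera axes: x right, y up, looking along -z (the intrinsics and any distortion apply to the point x, -y, -z); pixel columns grow to the right and rows downward; lengths in mm; the calibration is good to about 2 mm. A picture is of the moment at which its call begins: read the wrist's pose just before it. camera_model takes no time and is no camera call; for the wrist camera it gives the pose at the moment of the call.
- ctrl.hand_in(): hands the job in, once; it reports no verdict.
The state is a dict: "time": time; "joint_pos": joint angles; "dq": joint speeds; "effort": joint torques, N m; "tcp_pos": TCP position; "eef_rot": TCP orientation; "force": force on the tool from outside, world axes, zero at the start; "moment": the same for the moment, N m; "width": opening from 0.0 (shut) to 1.0 (fully open).
Only numpy, scipy, OpenCV 4.12 (cv2) and the standard library are available. Lean on these libraries where they do the work, as an engineer would, in place of code of your own. Each camera call takes 0.05 s, during which the arm holds its last target.

### The job

The wooden card case shut between the two nests has just been foiled on its front and now needs its back done: keeping the pair closed, turn the two nests over together and set them down gently (no dropping or toppling), still closed, on the rubber pad of the press's drawn-out slide, in the middle and lengthwise along the slide's travel. Then lift off the nest that is now on top and lay it flat on the bench, leaving the case sitting in the other nest with its back up and never touching the case, and push the slide fully home under the press head. Do not disturb the mug, the tumbler, the foil roll or the brass die plate.

Things in the scene. Friction and masses are not known exactly. Their poses are not given: they have to be found in the camera images.
- nest_a: Lower nest at the start: pale wood block 60 wide (x), 100 long (y), 26 thick (z) mm. Origin: centre of its outer face, on the bench at the start; z points to its mouth face (z = 26), up at the start. Pocket 46 x 76, 8 deep in the mouth; a 20 mm wide thumb notch in the middle of each 12 mm end wall, side walls 7 mm plain. About 0.14 kg.
- nest_b: Upper nest at the start, same outline and mass, flush on nest_a mouth to mouth: closed pair 60 x 100 x 52 mm. Only the case in the pockets (1.5 mm play each side) ties them. Origin: centre of its mouth face, on the seam; z points to its outer face (z = 26), up at the start. Pocket 9 deep. Grip the pair across the 60 mm, over the seam; it stands on either 60 x 52 end.
- case: Flat wooden card case 43 (x) x 73 (y) x 16 (z) mm, about 0.07 kg, hidden in the pockets at the start but for the thumb notches. Origin: centre of its back, on nest_a's pocket floor (18 mm above nest_a's origin); z points to its front (thin foil frame), up at the start. Turned over and uncovered it stands 7 mm proud of nest_b.
- pad (a point): Centre of the top of the black rubber pad (110 wide along x, 150 long along y, mm) on the slide, 70 mm above the bench; moves with the slide. Its y points horizontally the way the slide is drawn out, away from the press head; z up. Aluminium slide plate around it: 150 wide, from y = -100 to 130, top 2 mm lower.
- head (a point): Fixed: centre of the underside of the press's heating head, straight over the pad's home place and 45 mm above the pad: a nest with the case (33 mm) passes under it, the closed pair does not. Head 100 mm wide (x), 130 mm long (y, same axes as the pad); the press over and behind it is up to 0.6 m tall.
- handle (a point): Middle of the slide's handle: round steel bar 14 mm thick, 100 mm long along the pad's x, 180 mm in front of the pad's centre (pad's +y), axis 88 mm above the bench, carried by a sloping arm at each end. Free from above and from in front (the side away from the press). Axes as the pad's.
- slide (a joint): How far the slide is drawn out, m: 0 is fully home under the head (hard stop), 0.215 the most; starts between 0.18 and 0.21. It takes about 2 N to move, plus 10 N per m/s, and stays where it is left.
- mug: White ceramic mug, 80 mm across, 88 mm high, standing; origin centre of underside. Bystander.
- tumbler: Glass tumbler, 72 mm across, 105 mm high, standing; origin centre of underside. Bystander.
- foil_roll: Roll of brass-coloured foil, 68 mm across, 62 mm high, standing on end; origin centre of underside. Bystander.
- die_plate: Brass die plate 80 x 55 x 12 mm lying on the bench; origin centre of underside. Bystander.

How it is judged:
By the outcome, as a careful person would: the job done as asked, in the order asked, and still so for the second after the job is handed in, with the robot touching nothing.
It also fails if it takes over 72 s, if anything falls off the work surface, if the arm or the gripper's body presses on something with over 40 N, if the wrist force passes 120 N, or if a joint passes its speed limit or range.

## Working session

There is one attempt and no reset: what is moved stays moved. The work goes in short steps, Python scripts to look and compute and a tool call to move; the robot and the scene stay as the last step left them, time stands still between calls to the robot, and variables do not carry over. Pictures are saved under pics/ and viewed, and the job is handed in when it is done.

Besides the shell and the picture viewer there is one more tool, called as name(argument=value, ...) on one line, values as JSON. play_rows: Moves the arm, as the interface text tells. Its arguments: {"type":"object","properties":{"commands":{"type":"array"}},"required":["commands"]}

```bash
mkdir -p pics; python3 - <<'E'
from workcell import observe, viewer, ctrl
import cv2, numpy as np
s=observe()
for k,v in s.items(): print(k,np.round(v,3))
for n in ["scene","top","wrist"]:
    m=viewer.camera_model(n); print(n,{k:np.round(v,3).tolist() for k,v in m.items()})
    im=viewer.camera(n); cv2.imwrite(f"pics/a_{n}.png",im[:,:,::-1])
E
```

```text
time 0.0
joint_pos [-1.142  0.333 -0.065  1.461  0.022  1.35  -0.089]
dq [-0.     0.001 -0.002  0.001 -0.001  0.     0.001]
effort [-0.0000e+00 -6.2325e+01  2.4000e-02 -3.8990e+01 -6.1000e-02  4.0000e-02
  0.0000e+00]
tcp_pos [272.696 561.957 235.754]
eef_rot [-1.522  1.569 -1.974]
force [-0.972  0.298  0.31 ]
moment [-0.007  0.019  0.093]
width 1.001
scene {'intrinsics': [[504.033, 0.0, 279.312], [0.0, 504.033, 208.246], [0.0, 0.0, 1.0]], 'xyz': [1274.752, 748.6, 993.426], 'attitude': [0.816, -0.012, 2.344]}
top {'intrinsics': [[396.963, 0.0, 275.505], [0.0, 396.963, 206.012], [0.0, 0.0, 1.0]], 'xyz': [348.082, 91.89, 1215.677], 'attitude': [0.208, 0.007, -1.631]}
wrist {'intrinsics': [[350.67, 0.0, 275.594], [0.0, 350.67, 216.025], [0.0, 0.0, 1.0]], 'xyz': [207.651, 592.568, 383.164], 'attitude': [-0.265, 0.001, 1.119]}
```

View pics/a_scene.png

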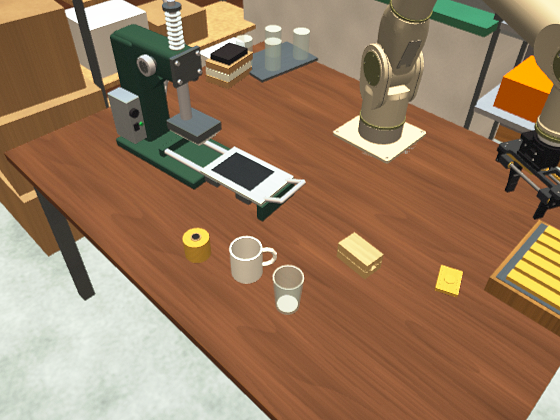

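View pics/a_top.png

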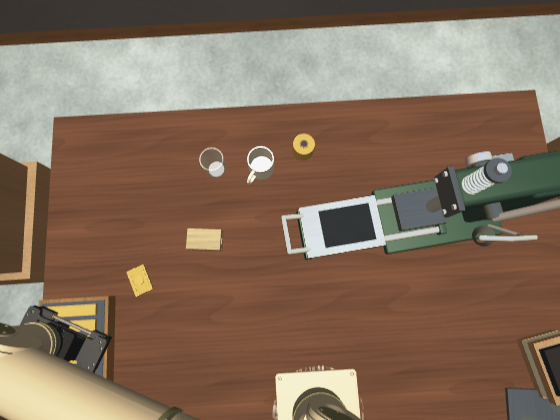

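View pics/a_wrist.png

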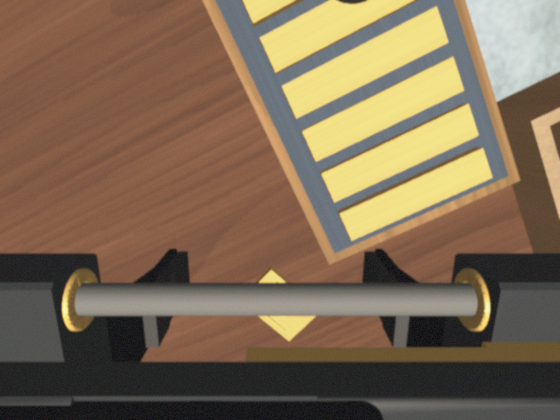

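The scene view shows the pair at (360,252), the die plate at (450,280), the tumbler, mug and foil roll at (288,289), (247,259) and (197,245), and the pad at (243,171). In the top view the pair is at (204,239), the pad at (347,226) and the handle at (291,234). Next I'll measure these.

```bash
cat > h.py <<'E'
import numpy as np, cv2
from scipy.spatial.transform import Rotation as R
from workcell import observe, viewer, ctrl
def cam(n):
    m=viewer.camera_model(n); return np.array(m["intrinsics"]),np.array(m["xyz"]),R.from_euler("xyz",m["attitude"]).as_matrix()
def ray(c,uv):
    K,p,A=c; uv=np.atleast_2d(uv).astype(float)
    d=np.c_[(uv[:,0]-K[0,2])/K[0,0],-(uv[:,1]-K[1,2])/K[1,1],-np.ones(len(uv))]
    return p,d@A.T
def onz(c,uv,z):
    p,d=ray(c,uv); return p+d*((z-p[2])/d[:,2])[:,None]
def proj(c,X):
    K,p,A=c; q=(np.atleast_2d(X)-p)@A
    return np.c_[K[0,0]*q[:,0]/-q[:,2]+K[0,2],K[1,1]*-q[:,1]/-q[:,2]+K[1,2]]
def tri(c1,u1,c2,u2):
    p,d=ray(c1,u1);q,e=ray(c2,u2);d=d[0]/np.linalg.norm(d[0]);e=e[0]/np.linalg.norm(e[0])
    s=np.linalg.lstsq(np.c_[d,-e],q-p,rcond=None)[0]
    a=p+s[0]*d;b=q+s[1]*e; return (a+b)/2,np.linalg.norm(a-b)
def tool():
    s=observe(); return np.array(s["tcp_pos"]),R.from_euler("xyz",s["eef_rot"]).as_matrix(),s
E
python3 - <<'E'
from h import *
im=cv2.imread("pics/a_top.png"); c=cam("top"); sc=cv2.imread("pics/a_scene.png"); cs=cam("scene")
print(tool()[1].round(3))
hsv=cv2.cvtColor(im,cv2.COLOR_BGR2HSV)
def blob(mask,x0,y0,x1,y1):
    m=np.zeros_like(mask); m[y0:y1,x0:x1]=mask[y0:y1,x0:x1]
    cs_,_=cv2.findContours(m,cv2.RETR_EXTERNAL,cv2.CHAIN_APPROX_NONE); k=max(cs_,key=cv2.contourArea); return k[:,0,:]
print("px nest",hsv[239,204],"table",hsv[239,180],"pad",hsv[226,347], "slide",hsv[226,310],"side",hsv[250,204])
h,s,v=cv2.split(hsv)
m=((v>150)&(h>13)&(h<35)).astype(np.uint8)
k=blob(m,170,215,240,265); w=onz(c,k,52)[:,:2].astype(np.float32); r=cv2.minAreaRect(w);print("nest",r,len(k),cv2.boundingRect(k)); print(cv2.boxPoints(r))
m=((v<45)).astype(np.uint8)
k=blob(m,300,190,386,260); w=onz(c,k,70)[:,:2].astype(np.float32); r=cv2.minAreaRect(w);print("pad",r); print(cv2.boxPoints(r))
for n,z,px in [("die",12,(139,280)),("tumb",105,(211,157)),("mug",88,(261,159)),("roll",62,(304,144)),("handle",95,(291,234)),("hA",95,(287,216)),("hB",95,(296,252))]: print(n,onz(c,px,z).round(0))
crop=lambda I,a,b,e,f:cv2.resize(I[b:f,a:e],None,fx=4,fy=4,interpolation=cv2.INTER_CUBIC)
cv2.imwrite("pics/b1.png",crop(im,170,190,370,280));cv2.imwrite("pics/b2.png",crop(sc,310,210,490,310));cv2.imwrite("pics/b3.png",crop(sc,140,110,320,230))
E
```

```text
[[-0.     0.437  0.9  ]
 [-0.001  0.9   -0.437]
 [-1.    -0.001  0.   ]]
px nest [ 21  83 228] table [ 11 132 129] pad [90 10 53] slide [ 96  11 228] side [ 16 116 119]
nest ((509.31646728515625, 302.8758544921875), (103.67093658447266, 62.226707458496094), 86.5154800415039) 114 (186, 228, 36, 22)
[[475.1101  253.02724]
 [537.2218  249.2452 ]
 [543.5228  352.7245 ]
 [481.41113 356.50653]]
pad ((444.69403076171875, -220.19906616210938), (2.871528148651123, 17.123952865600586), 83.34988403320312)
[[ 436.0234  -220.63364]
 [ 453.03214 -222.6167 ]
 [ 453.36465 -219.7645 ]
 [ 436.35593 -217.78143]]
die [[402. 506.  12.]]
tumb [[741. 266. 105.]]
mug [[732. 120.  88.]]
roll [[781. -14.  62.]]
handle [[501.  46.  95.]]
hA [[554.  54.  95.]]
hB [[449.  36.  95.]]
```

```bash
ls pics
```

```text
a_scene.png
a_top.png
a_wrist.png
b1.png
b2.png
b3.png
```

View pics/b1.png

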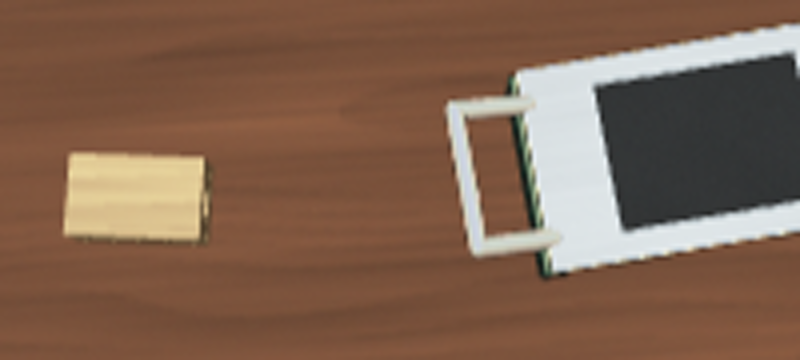

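View pics/b2.png

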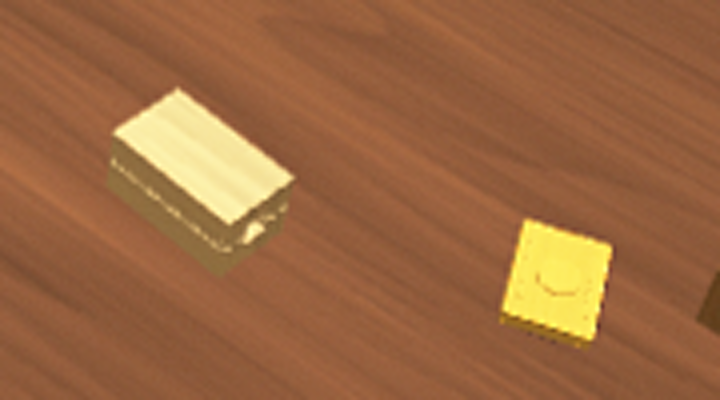

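View pics/b3.png

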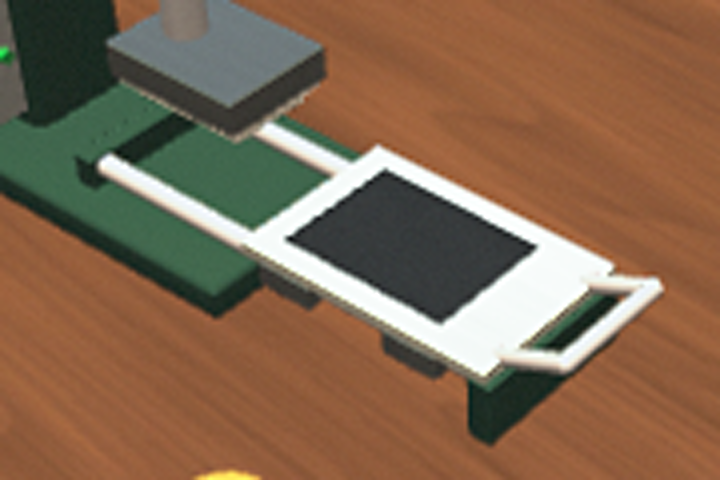

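```bash
python3 - <<'E'
from h import *
for n in ["top","scene"]:
    im=cv2.imread(f"pics/a_{n}.png"); c=cam(n); h,s,v=cv2.split(cv2.cvtColor(im,cv2.COLOR_BGR2HSV))
    def rect(mask,seed,z,name):
        num,l=cv2.connectedComponents(mask.astype(np.uint8),connectivity=4); m=(l==l[seed[1],seed[0]]).astype(np.uint8)
        k=max(cv2.findContours(m,cv2.RETR_EXTERNAL,cv2.CHAIN_APPROX_NONE)[0],key=cv2.contourArea)[:,0]
        r=cv2.minAreaRect(onz(c,k,z)[:,:2].astype(np.float32)); print(n,name,np.round(r[0],1),np.round(r[1],1),round(r[2],2),len(k))
    pad=(347,226) if n=="top" else (243,171); nest=(204,239) if n=="top" else (360,247)
    print(v[pad[1],pad[0]],v[nest[1],nest[0]])
    rect((v<90),pad,70,"pad")
    rect((v>160),(310,226) if n=="top" else (200,168),68,"plate")
    rect((v>180)&(s>50)&(s<140),nest,52,"nest")
E
```

```text
53 228
top pad [ 521.7 -118.5] [106.1 148.2] 6.16 165
top plate [ 525.8 -156.2] [151.4 446.1] 6.32 425
top nest [509.3 304.5] [99.7 60.1] 84.38 104
58 252
scene pad [ 525.8 -117.2] [106.2 146. ] 6.67 122
scene plate [ 507.1 -158.3] [207.7 422. ] 6.2 438
scene nest [511.5 304.2] [102.7  62.1] 84.51 92
```

The top and scene views agree: the pair's centre is about (510,304) with yaw −5.4°, and the pad's centre is about (524,−118) with the slide axes turned +6.3°. First I'll turn the tool to line up with the pair.

play_rows(commands=[{"dp": [0,0,0],"delta_rot": [0.135,0,0],"claw": 0.087},{"dp": [0,0,0],"delta_rot": [0.135,0,0],"claw": 0.087},{"dp": [0,0,0],"delta_rot": [0.135,0,0],"claw": 0.087},{"dp": [0,0,0],"delta_rot": [0.135,0,0],"claw": 0.087},{"dp": [0,0,0],"delta_rot": [0.135,0,0],"claw": 0.087},{"dp": [0,0,0],"delta_rot": [0.135,0,0],"claw": 0.087},{"dp": [0,0,0],"delta_rot": [0.135,0,0],"claw": 0.087},{"dp": [0,0,0],"delta_rot": [0.135,0,0],"claw": 0.087},{"dp": [0,0,0],"delta_rot": [0.135,0,0],"claw": 0.087}])

```text
time: 1.05
tcp_pos: [272.8, 562.2, 236.2]
eef_rot: [-0.293, 1.57, -1.965]
force: [0.4, -0.3, -0.3]
width: 1.001
```

```bash
cat >> h.py <<'E'
def Rt(yaw,lean):
    "tool pose: jaw axis at yaw deg, tool down, leaned about tool y by lean deg (+: body to -y)"
    cy,sy=np.cos(np.radians(yaw)),np.sin(np.radians(yaw))
    x=np.array([0,0,-1.]);y=np.array([cy,sy,0]);z=np.cross(x,y)
    return np.c_[x,y,z]@R.from_euler("y",lean,degrees=True).as_matrix()
def goto(grasp,yaw,lean):
    p,A,s=tool(); T=Rt(yaw,lean); t=np.array(grasp)+5*T[:,0]
    rv=R.from_matrix(A.T@T).as_rotvec()
    print("t",round(s["time"],2),"tcp",p.round(1),"width",round(s["width"]*87,1),"F",np.round(s["force"],1),"q",np.round(s["joint_pos"],2))
    print("target tcp",t.round(1)," dp now-frame(mm)",(A.T@(t-p)).round(1)," dp in target frame",(T.T@(t-p)).round(1)," world",(t-p).round(1)," rotvec",rv.round(3))
E
python3 - <<'E'
from h import *
g=np.array([509.3,292.3,29]); goto(g,-5.4,45)
T=Rt(-5.4,45); goto(g-80*T[:,0],-5.4,45)
E
```

```text
t 1.05 tcp [272.8 562.2 236.2] width 87.1 F [ 0.4 -0.3 -0.3] q [-1.27  0.33  0.1   1.47 -0.03  1.35 -1.27]
target tcp [509.6 295.8  25.5]  dp now-frame(mm) [210.9 262.7 240.8]  dp in target frame [-22.7 260.9 320.8]  world [ 236.8 -266.3 -210.8]  rotvec [-0.007  0.786 -0.003]
t 1.05 tcp [272.8 562.2 236.2] width 87.1 F [ 0.4 -0.3 -0.3] q [-1.27  0.33  0.1   1.47 -0.03  1.35 -1.27]
target tcp [504.3 239.5  82. ]  dp now-frame(mm) [154.3 263.1 297.4]  dp in target frame [-102.7  260.9  320.8]  world [ 231.5 -322.6 -154.2]  rotvec [-0.007  0.786 -0.003]
```

play_rows(commands=[{"dp": [0.008,0.026,0.03],"delta_rot": [0,0,0],"claw": 0.087},{"dp": [0.008,0.026,0.03],"delta_rot": [0,0,0],"claw": 0.087},{"dp": [0.008,0.026,0.03],"delta_rot": [0,0,0],"claw": 0.087},{"dp": [0.008,0.026,0.03],"delta_rot": [0,0,0],"claw": 0.087},{"dp": [0.008,0.026,0.03],"delta_rot": [0,0,0],"claw": 0.087},{"dp": [0.008,0.026,0.03],"delta_rot": [0,0,0],"claw": 0.087},{"dp": [0.008,0.026,0.03],"delta_rot": [0,0,0],"claw": 0.087},{"dp": [0.008,0.026,0.03],"delta_rot": [0,0,0],"claw": 0.087},{"dp": [0.008,0.026,0.03],"delta_rot": [0,0,0],"claw": 0.087},{"dp": [0.008,0.026,0.03],"delta_rot": [0,0,0],"claw": 0.087}])

```text
time: 2.05
tcp_pos: [503.5, 237.3, 156.2]
eef_rot: [-2.542, 1.571, 2.074]
force: [0.7, 0.7, 0.0]
width: 0.997
```

play_rows(commands=[{"dp": [0,0,0],"delta_rot": [0,0.131,0],"claw": 0.087},{"dp": [0,0,0],"delta_rot": [0,0.131,0],"claw": 0.087},{"dp": [0,0,0],"delta_rot": [0,0.131,0],"claw": 0.087},{"dp": [0,0,0],"delta_rot": [0,0.131,0],"claw": 0.087},{"dp": [0,0,0],"delta_rot": [0,0.131,0],"claw": 0.087},{"dp": [0,0,0],"delta_rot": [0,0.131,0],"claw": 0.087}])

```text
time: 2.65
tcp_pos: [503.7, 238.3, 157.6]
eef_rot: [3.137, 0.779, 1.469]
force: [-1.8, 0.7, -0.5]
width: 1.001
```

```bash
python3 - <<'E'
from h import *
g=np.array([509.3,292.3,29]);T=Rt(-5.4,45); goto(g-80*T[:,0],-5.4,45)
c=cam("wrist"); im=viewer.camera("wrist"); cv2.imwrite("pics/c_wrist.png",im[:,:,::-1])
print(c[1],proj(c,[[510.4,304.3,52]]))
E
```

```text
t 2.65 tcp [503.7 238.3 157.6] width 87.1 F [-1.8  0.7 -0.5] q [-0.39  0.21  0.33  2.04 -1.04  1.04  0.45]
target tcp [504.3 239.5  82. ]  dp now-frame(mm) [54.   0.2 52.9]  dp in target frame [54.3  0.5 52.5]  world [  0.6   1.2 -75.6]  rotvec [-0.    -0.007 -0.005]
[496.99911788 182.56006596 311.76548271] [[276.28331801 246.35867692]]
```

View pics/c_wrist.png

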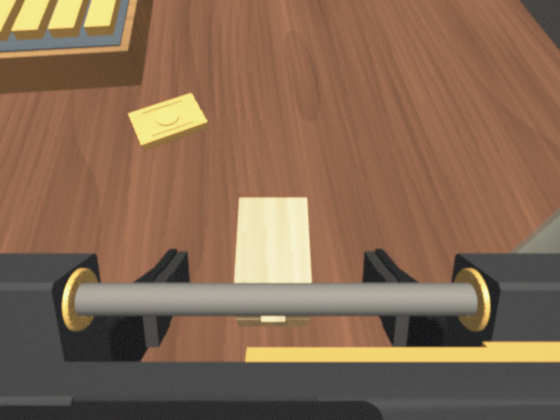

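The wrist view shows the pair centred between the fingers. The far edge of its top is at row 198, columns 238–309, and its sides are square to the tool.

```bash
python3 - <<'E'
from h import *
c=cam("wrist")
print(onz(c,[[238.5,198],[309,198],[235.5,280],[311.5,280]],52).round(1))
E
```

```text
[[481.9 351.5  52. ]
 [543.5 345.3  52. ]
 [476.  276.2  52. ]
 [534.1 270.3  52. ]]
```

play_rows(commands=[{"dp": [0.018,0,0.018],"delta_rot": [0,0,0],"claw": 0.087},{"dp": [0.018,0,0.018],"delta_rot": [0,0,0],"claw": 0.087},{"dp": [0.018,0,0.018],"delta_rot": [0,0,0],"claw": 0.087},{"dp": [0.02,0,0],"delta_rot": [0,0,0],"claw": 0.087},{"dp": [0.02,0,0],"delta_rot": [0,0,0],"claw": 0.087},{"dp": [0.02,0,0],"delta_rot": [0,0,0],"claw": 0.087}])

```text
time: 3.3
tcp_pos: [506.5, 282.1, 36.8]
eef_rot: [-3.14, 0.787, 1.477]
force: [-0.9, 0.5, -1.0]
width: 0.997
```

```bash
python3 - <<'E'
from h import *
g=np.array([509,291.5,29]); goto(g,-5.6,45)
E
```

```text
t 3.3 tcp [506.5 282.1  36.8] width 86.8 F [-0.9  0.5 -1. ] q [-0.33  0.43  0.17  2.07 -1.25  0.87  0.68]
target tcp [509.3 295.   25.5]  dp now-frame(mm) [17.3  1.6 -1.3]  dp in target frame [17.3  1.5 -1.3]  world [  2.8  12.9 -11.4]  rotvec [0.001 0.002 0.003]
```

play_rows(commands=[{"dp": [0.009,0.001,-0.001],"delta_rot": [0,0,0],"claw": 0.087},{"dp": [0.008,0,0],"delta_rot": [0,0,0],"claw": 0.087},{"dp": [0,0,0],"delta_rot": [0,0,0],"claw": 0.055},{"dp": [0,0,0],"delta_rot": [0,0,0],"claw": 0.05},{"dp": [0,0,0],"delta_rot": [0,0,0],"claw": 0.05},{"dp": [0,0,0],"delta_rot": [0,0,0],"claw": 0.05},{"dp": [0,0,0],"delta_rot": [0,0,0],"claw": 0.05}])

```text
time: 4.0
tcp_pos: [508.8, 293.7, 26.7]
eef_rot: [-3.141, 0.785, 1.476]
force: [-3.3, -1.7, 3.1]
width: 0.689
```

```bash
python3 - <<'E'
from h import *
g=np.array([509,291.5,29]); goto(g,-5.6,45)
c=cam("wrist"); im=viewer.camera("wrist"); cv2.imwrite("pics/d_wrist.png",im[:,:,::-1])
im=viewer.camera("scene"); cv2.imwrite("pics/d_scene.png",im[:,:,::-1])
E
```

```text
t 4.0 tcp [508.8 293.7  26.7] width 59.9 F [-3.3 -1.7  3.1] q [-0.28  0.46  0.09  2.06 -1.25  0.83  0.69]
target tcp [509.3 295.   25.5]  dp now-frame(mm) [ 1.8  0.4 -0. ]  dp in target frame [ 1.8  0.4 -0. ]  world [ 0.5  1.3 -1.3]  rotvec [ 0.001 -0.001  0.002]
```

View pics/d_scene.png

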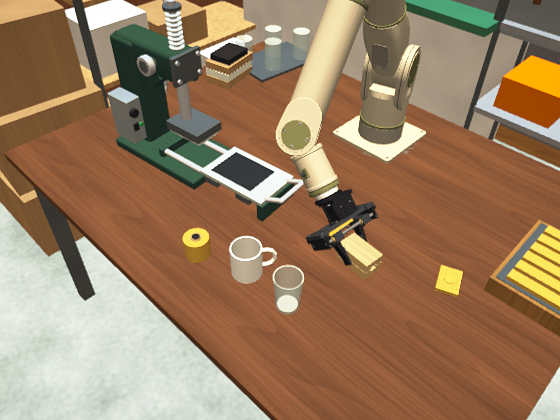

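The pair is gripped at a width of 60 mm, and the scene view shows the fingers around it at (358,248). Now I'll lift it.

play_rows(commands=[{"dp": [-0.008,0,-0.008],"delta_rot": [0,0,0],"claw": 0.05},{"dp": [-0.018,0,-0.018],"delta_rot": [0,0,0],"claw": 0.05},{"dp": [-0.018,0,-0.018],"delta_rot": [0,0,0],"claw": 0.05},{"dp": [-0.018,0,-0.018],"delta_rot": [0,0,0],"claw": 0.05},{"dp": [-0.018,0,-0.018],"delta_rot": [0,0,0],"claw": 0.05}])

```text
time: 4.6
tcp_pos: [509.1, 293.1, 140.8]
eef_rot: [3.141, 0.786, 1.474]
force: [0.7, -0.1, -2.0]
width: 0.689
```

play_rows(commands=[{"dp": [0,0,0],"delta_rot": [0,-0.08,0],"claw": 0.05},{"dp": [0,0,0],"delta_rot": [0,-0.136,0],"claw": 0.05},{"dp": [0,0,0],"delta_rot": [0,-0.136,0],"claw": 0.05},{"dp": [0,0,0],"delta_rot": [0,-0.136,0],"claw": 0.05},{"dp": [0,0,0],"delta_rot": [0,-0.136,0],"claw": 0.05},{"dp": [0,0,0],"delta_rot": [0,-0.136,0],"claw": 0.05},{"dp": [0,0,0],"delta_rot": [0,-0.136,0],"claw": 0.05},{"dp": [0,0,0],"delta_rot": [0,-0.136,0],"claw": 0.05},{"dp": [0,0,0],"delta_rot": [0,-0.136,0],"claw": 0.05},{"dp": [0,0,0],"delta_rot": [0,-0.136,0],"claw": 0.05},{"dp": [0,0,0],"delta_rot": [0,-0.136,0],"claw": 0.05},{"dp": [0,0,0],"delta_rot": [0,-0.13,0],"claw": 0.05}])

```text
time: 5.8
tcp_pos: [509.3, 294.9, 140.4]
eef_rot: [0.004, 0.784, -1.664]
force: [1.0, 0.3, -5.0]
width: 0.683
```

```bash
python3 - <<'E'
from h import *
goto([509,291.5,64],-5.6,-45)
im=viewer.camera("wrist"); cv2.imwrite("pics/e_wrist.png",im[:,:,::-1])
im=viewer.camera("scene"); cv2.imwrite("pics/e_scene.png",cv2.resize(im[130:330,220:500,::-1],None,fx=2.8,fy=2.8))
E
```

```text
t 5.8 tcp [509.3 294.9 140.4] width 59.4 F [ 1.   0.3 -5. ] q [-1.02  0.77  0.29  1.27  0.3   1.74 -0.89]
target tcp [508.7 288.   60.5]  dp now-frame(mm) [ 61.3  -0.2 -51.7]  dp in target frame [ 61.4   0.1 -51.6]  world [ -0.6  -6.9 -79.9]  rotvec [-0.001  0.002 -0.003]
```

View pics/e_scene.png

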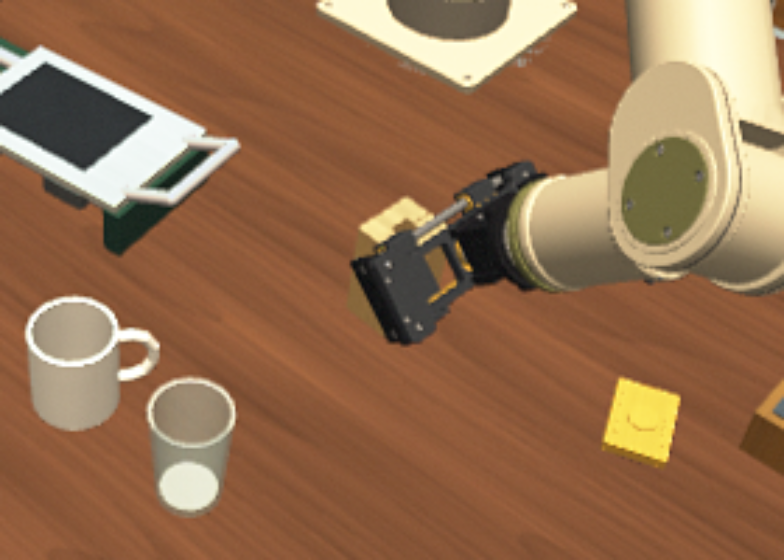

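View pics/e_wrist.png

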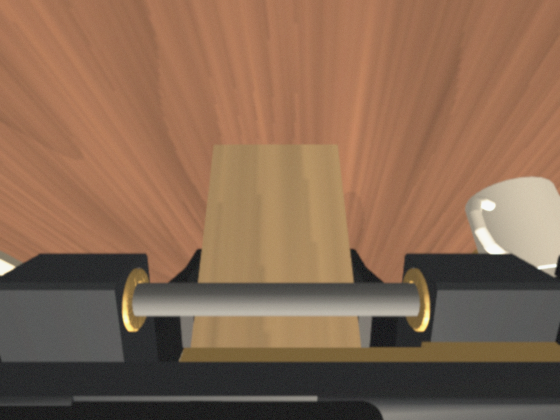

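```bash
python3 - <<'E'
from h import *
c=cam("wrist"); p,d=ray(c,[[213,145],[339,145]]); n=np.array([.0976,.995,0])
for off in (316,320,324):
    o=np.array([509.3,off,0]); t=((o-p)@n)/(d@n); X=p+d*t[:,None]; print(off,X.round(1),np.linalg.norm(X[0]-X[1]).round(1), "below grasp",(140.4+3.5-X[:,2]).round(1))
E
```

```text
316 [[476.7 319.2  71.2]
 [539.2 313.1  70.6]] 62.8 below grasp [72.7 73.3]
320 [[478.  323.1  74.7]
 [538.7 317.1  74.1]] 60.9 below grasp [69.2 69.8]
324 [[479.3 326.9  78.1]
 [538.1 321.2  77.6]] 59.1 below grasp [65.8 66.3]
```

play_rows(commands=[{"dp": [0.012,0,-0.012],"delta_rot": [0,0,0],"claw": 0.05},{"dp": [0.012,0,-0.012],"delta_rot": [0,0,0],"claw": 0.05},{"dp": [0.012,0,-0.012],"delta_rot": [0,0,0],"claw": 0.05},{"dp": [0.008,0,-0.008],"delta_rot": [0,0,0],"claw": 0.05},{"dp": [0.003,0,-0.003],"delta_rot": [0,0,0],"claw": 0.05},{"dp": [0,0,0],"delta_rot": [0,0,0],"claw": 0.05}])

```text
time: 6.5
tcp_pos: [509.1, 293.4, 72.8]
eef_rot: [-0.001, 0.787, -1.668]
force: [-0.2, -1.2, -3.9]
width: 0.685
```

play_rows(commands=[{"dp": [0.001,0,-0.001],"delta_rot": [0,0,0],"claw": 0.05},{"dp": [0.001,0,-0.001],"delta_rot": [0,0,0],"claw": 0.05},{"dp": [0,0,0],"delta_rot": [0,0,0],"claw": 0.05}])

```text
time: 6.8
tcp_pos: [509.3, 293.9, 70.5]
eef_rot: [0.0, 0.787, -1.666]
force: [-0.1, -0.1, -3.4]
width: 0.687
```

play_rows(commands=[{"dp": [0.001,0,-0.001],"delta_rot": [0,0,0],"claw": 0.05},{"dp": [0.001,0,-0.001],"delta_rot": [0,0,0],"claw": 0.05},{"dp": [0,0,0],"delta_rot": [0,0,0],"claw": 0.05}])

```text
time: 7.1
tcp_pos: [509.1, 293.7, 67.3]
eef_rot: [-0.0, 0.787, -1.667]
force: [-1.2, 0.9, -3.9]
width: 0.69
```

play_rows(commands=[{"dp": [0.001,0,-0.001],"delta_rot": [0,0,0],"claw": 0.05},{"dp": [0.001,0,-0.001],"delta_rot": [0,0,0],"claw": 0.05},{"dp": [0,0,0],"delta_rot": [0,0,0],"claw": 0.05}])

```text
time: 7.4
tcp_pos: [509.1, 293.6, 64.4]
eef_rot: [-0.0, 0.787, -1.667]
force: [0.5, -0.1, -3.8]
width: 0.689
```

play_rows(commands=[{"dp": [0.001,0,-0.001],"delta_rot": [0,0,0],"claw": 0.05},{"dp": [0,0,0],"delta_rot": [0,0,0],"claw": 0.05}])

```text
time: 7.6
tcp_pos: [509.2, 293.7, 63.1]
eef_rot: [-0.0, 0.787, -1.667]
force: [-0.3, -0.3, -3.0]
width: 0.688
```

play_rows(commands=[{"dp": [0.001,0,-0.001],"delta_rot": [0,0,0],"claw": 0.05},{"dp": [0,0,0],"delta_rot": [0,0,0],"claw": 0.05}])

```text
time: 7.8
tcp_pos: [509.1, 293.7, 61.6]
eef_rot: [-0.0, 0.787, -1.667]
force: [0.2, -0.7, -3.6]
width: 0.689
```

play_rows(commands=[{"dp": [0.001,0,-0.001],"delta_rot": [0,0,0],"claw": 0.05},{"dp": [0,0,0],"delta_rot": [0,0,0],"claw": 0.05}])

```text
time: 8.0
tcp_pos: [509.3, 293.8, 60.5]
eef_rot: [0.0, 0.787, -1.667]
force: [0.8, 0.6, -1.7]
width: 0.688
```

play_rows(commands=[{"dp": [0.001,0,-0.001],"delta_rot": [0,0,0],"claw": 0.05},{"dp": [0,0,0],"delta_rot": [0,0,0],"claw": 0.05}])

```text
time: 8.2
tcp_pos: [509.2, 293.9, 60.4]
eef_rot: [0.001, 0.786, -1.667]
force: [-3.2, 1.6, 6.8]
width: 0.687
```

Contact: the force rises to about +10 N and the pair stands on its end. Releasing and backing off along the tool axis.

play_rows(commands=[{"dp": [-0.0005,0,0.0005],"delta_rot": [0,0,0],"claw": 0.05},{"dp": [0,0,0],"delta_rot": [0,0,0],"claw": 0.068},{"dp": [0,0,0],"delta_rot": [0,0,0],"claw": 0.087},{"dp": [0,0,0],"delta_rot": [0,0,0],"claw": 0.087},{"dp": [0,0,0],"delta_rot": [0,0,0],"claw": 0.087},{"dp": [-0.02,0,0],"delta_rot": [0,0,0],"claw": 0.087},{"dp": [-0.03,0,0],"delta_rot": [0,0,0],"claw": 0.087},{"dp": [-0.04,0,0],"delta_rot": [0,0,0],"claw": 0.087},{"dp": [-0.04,0,0],"delta_rot": [0,0,0],"claw": 0.087}])

```text
time: 9.1
tcp_pos: [517.9, 385.7, 152.9]
eef_rot: [-0.0, 0.786, -1.667]
force: [-0.2, 1.0, 0.6]
width: 1.001
```

```bash
python3 - <<'E'
from h import *
goto([509,291.5,64],-5.6,45)
im=viewer.camera("wrist"); cv2.imwrite("pics/f_wrist.png",im[:,:,::-1])
im=viewer.camera("scene"); cv2.imwrite("pics/f_scene.png",cv2.resize(im[130:330,220:500,::-1],None,fx=2.8,fy=2.8))
E
```

```text
t 9.1 tcp [517.9 385.7 152.9] width 87.1 F [-0.2  1.   0.6] q [-1.04  0.92  0.27  0.96  0.25  1.91 -0.9 ]
target tcp [509.3 295.   60.5]  dp now-frame(mm) [129.7   0.2  -0.8]  dp in target frame [  1.    0.3 129.7]  world [ -8.6 -90.7 -92.4]  rotvec [0.002 1.57  0.   ]
```

View pics/f_scene.png

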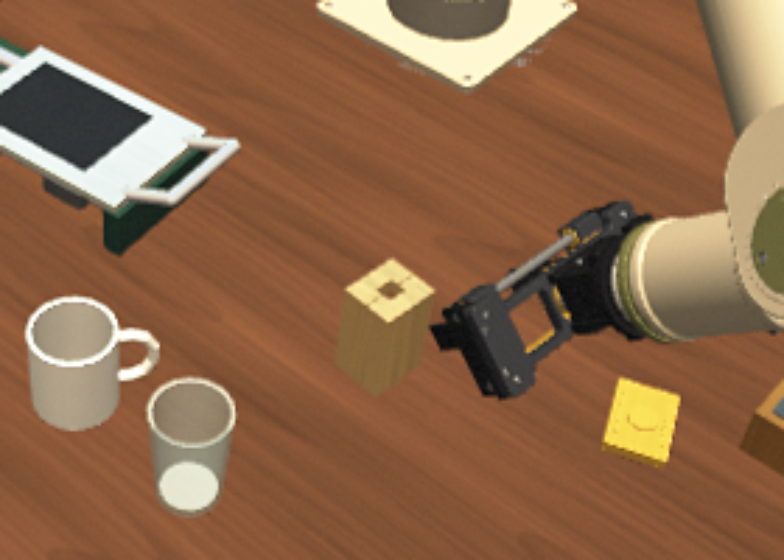

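View pics/f_wrist.png

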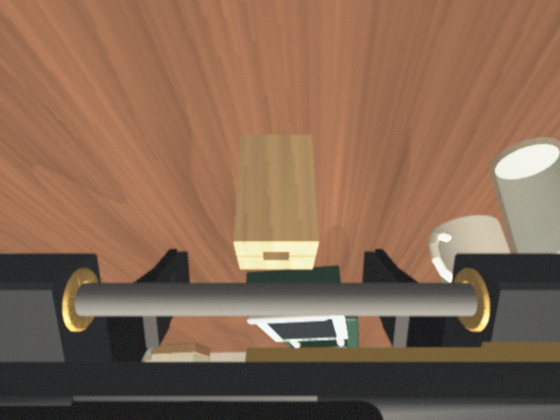

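The pair stands upright and still closed at (385,330) in the crop. Its top face has corners at about (392,258), (435,290), (388,323) and (345,290).

```bash
python3 - <<'E'
from h import *
c=cam("scene"); k=np.array([[392,258],[435,290],[388,323],[345,290]])/2.8+[220,130]
X=onz(c,k,100); print(X.round(1),X.mean(0).round(1))
c=cam("wrist"); X=onz(c,[[236,242],[318,242],[240,268],[314,268]],100); print(X.round(1),X.mean(0))
print("base",onz(c,[[241,135],[313,135]],0).round(1))
E
```

```text
[[480.2 272.4 100. ]
 [485.2 323.8 100. ]
 [545.9 318.8 100. ]
 [541.4 267.7 100. ]] [513.2 295.7 100. ]
[[483.2 322.1 100. ]
 [541.2 316.4 100. ]
 [477.2 273.3 100. ]
 [538.4 267.2 100. ]] [509.98133739 294.72557432 100.        ]
base [[482.4 323.9   0. ]
 [543.3 318.1   0. ]]
```

play_rows(commands=[{"dp": [-0.018,0,0.018],"delta_rot": [0,0,0],"claw": 0.087},{"dp": [-0.018,0,0.018],"delta_rot": [0,0,0],"claw": 0.087},{"dp": [-0.018,0,0.018],"delta_rot": [0,0,0],"claw": 0.087},{"dp": [-0.018,0,0.018],"delta_rot": [0,0,0],"claw": 0.087}])

```text
time: 9.6
tcp_pos: [518.1, 384.2, 254.1]
eef_rot: [-0.001, 0.786, -1.668]
force: [0.6, -0.4, -0.2]
width: 1.0
```

play_rows(commands=[{"dp": [0,0,0],"delta_rot": [0,0.131,0],"claw": 0.087},{"dp": [0,0,0],"delta_rot": [0,0.131,0],"claw": 0.087},{"dp": [0,0,0],"delta_rot": [0,0.131,0],"claw": 0.087},{"dp": [0,0,0],"delta_rot": [0,0.131,0],"claw": 0.087},{"dp": [0,0,0],"delta_rot": [0,0.131,0],"claw": 0.087},{"dp": [0,0,0],"delta_rot": [0,0.131,0],"claw": 0.087}])

```text
time: 10.2
tcp_pos: [518.1, 384.5, 254.0]
eef_rot: [2.972, 1.563, 1.304]
force: [0.5, 0.2, -0.2]
width: 1.001
```

```bash
python3 - <<'E'
from h import *
g=np.array([510,294,62]);T=Rt(-5.5,45); goto(g-90*T[:,0],-5.5,45)
E
```

```text
t 10.2 tcp [518.1 384.5 254. ] width 87.1 F [ 0.5  0.2 -0.2] q [-0.88  0.36  0.23  1.4  -0.09  1.39 -0.75]
target tcp [504.2 234.2 122.1]  dp now-frame(mm) [130.8   0.6 152. ]  dp in target frame [-13.5   0.6 200.1]  world [ -13.9 -150.4 -131.9]  rotvec [-0.001  0.778 -0.002]
```

play_rows(commands=[{"dp": [0,0,0.038],"delta_rot": [0,0,0],"claw": 0.087},{"dp": [0,0,0.038],"delta_rot": [0,0,0],"claw": 0.087},{"dp": [0,0,0.038],"delta_rot": [0,0,0],"claw": 0.087},{"dp": [0,0,0.038],"delta_rot": [0,0,0],"claw": 0.087},{"dp": [0,0,0],"delta_rot": [0,0.13,0],"claw": 0.087},{"dp": [0,0,0],"delta_rot": [0,0.13,0],"claw": 0.087},{"dp": [0,0,0],"delta_rot": [0,0.13,0],"claw": 0.087},{"dp": [0,0,0],"delta_rot": [0,0.13,0],"claw": 0.087},{"dp": [0,0,0],"delta_rot": [0,0.13,0],"claw": 0.087},{"dp": [0,0,0],"delta_rot": [0,0.13,0],"claw": 0.087}])

```text
time: 11.2
tcp_pos: [503.7, 232.6, 253.9]
eef_rot: [3.138, 0.783, 1.47]
force: [-0.4, 1.4, -0.7]
width: 0.996
```

play_rows(commands=[{"dp": [0.023,0,0.023],"delta_rot": [0,0,0],"claw": 0.087},{"dp": [0.023,0,0.023],"delta_rot": [0,0,0],"claw": 0.087},{"dp": [0.023,0,0.023],"delta_rot": [0,0,0],"claw": 0.087},{"dp": [0.023,0,0.023],"delta_rot": [0,0,0],"claw": 0.087}])

```text
time: 11.6
tcp_pos: [502.9, 232.5, 121.6]
eef_rot: [-3.141, 0.789, 1.474]
force: [0.8, -0.1, -0.0]
width: 1.002
```

```bash
python3 - <<'E'
from h import *
g=np.array([510,294,62]); goto(g,-5.5,45)
c=cam("wrist");im=viewer.camera("wrist"); cv2.imwrite("pics/g_wrist.png",im[:,:,::-1])
print(proj(c,[[510-26*.094-30,295-26,100],[540-26*.094,295-26-3,100]]))
E
```

```text
t 11.6 tcp [502.9 232.5 121.6] width 87.2 F [ 0.8 -0.1 -0. ] q [-0.44  0.27  0.4   2.07 -1.1   1.03  0.54]
target tcp [510.3 297.5  58.5]  dp now-frame(mm) [90.9  1.1 -2. ]  dp in target frame [90.9  1.2 -1.6]  world [  7.4  65.  -63.1]  rotvec [-0.001  0.004 -0.001]
[[225.64493305 234.24645528]
 [332.11532083 229.72927578]]
```

View pics/g_wrist.png

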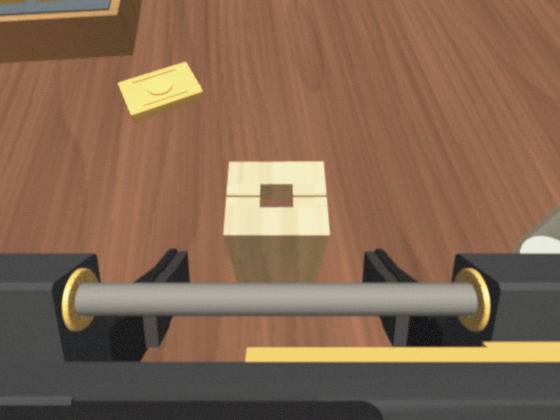

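The wrist view shows the standing pair centred. Its seam is at row 196, its top face spans rows 162–235, and the fingers are clear on both sides. Closing in.

play_rows(commands=[{"dp": [0.03,0,0],"delta_rot": [0,0,0],"claw": 0.087},{"dp": [0.03,0.001,-0.001],"delta_rot": [0,0,0],"claw": 0.087},{"dp": [0.02,0,-0.001],"delta_rot": [0,0,0],"claw": 0.087},{"dp": [0.01,0,0],"delta_rot": [0,0,0],"claw": 0.087},{"dp": [0,0,0],"delta_rot": [0,0,0],"claw": 0.087}])

```text
time: 12.15
tcp_pos: [509.6, 298.3, 60.3]
eef_rot: [-3.139, 0.789, 1.478]
force: [-0.3, 0.1, 0.9]
width: 1.001
```

```bash
python3 - <<'E'
from h import *
g=np.array([510,294,62]); goto(g,-5.5,45)
E
```

```text
t 12.15 tcp [509.6 298.3  60.3] width 87.1 F [-0.3  0.1  0.9] q [-0.44  0.4   0.26  2.06 -1.24  0.9   0.62]
target tcp [510.3 297.5  58.5]  dp now-frame(mm) [0.8 0.8 1.8]  dp in target frame [0.8 0.8 1.8]  world [ 0.7 -0.8 -1.8]  rotvec [-0.     0.004  0.002]
```

play_rows(commands=[{"dp": [0.0005,0,0.001],"delta_rot": [0,0,0],"claw": 0.062},{"dp": [0,0,0],"delta_rot": [0,0,0],"claw": 0.05},{"dp": [0,0,0],"delta_rot": [0,0,0],"claw": 0.05},{"dp": [0,0,0],"delta_rot": [0,0,0],"claw": 0.05},{"dp": [0,0,0],"delta_rot": [0,0,0],"claw": 0.05},{"dp": [0,0,0],"delta_rot": [0,0,0],"claw": 0.05}])

```text
time: 12.75
tcp_pos: [510.4, 297.3, 60.1]
eef_rot: [-3.142, 0.788, 1.475]
force: [-4.2, -3.0, 6.1]
width: 0.685
```

```bash
python3 - <<'E'
from h import *
g=np.array([510,294,62]); goto(g,-5.5,45)
s=tool(); G=s[0]-5*s[1][:,0]; print("grasp",G)
E
```

```text
t 12.75 tcp [510.4 297.3  60.1] width 59.6 F [-4.2 -3.   6.1] q [-0.44  0.4   0.25  2.06 -1.24  0.9   0.62]
target tcp [510.3 297.5  58.5]  dp now-frame(mm) [ 1.3 -0.1  1. ]  dp in target frame [ 1.3 -0.1  1. ]  world [-0.1  0.2 -1.6]  rotvec [0.    0.003 0.   ]
grasp [510.1052713  293.83499456  63.6422679 ]
```

play_rows(commands=[{"dp": [-0.008,0,-0.008],"delta_rot": [0,0,0],"claw": 0.05},{"dp": [-0.018,0,-0.018],"delta_rot": [0,0,0],"claw": 0.05},{"dp": [-0.018,0,-0.018],"delta_rot": [0,0,0],"claw": 0.05},{"dp": [-0.018,0,-0.018],"delta_rot": [0,0,0],"claw": 0.05},{"dp": [-0.018,0,-0.018],"delta_rot": [0,0,0],"claw": 0.05},{"dp": [-0.018,0,-0.018],"delta_rot": [0,0,0],"claw": 0.05},{"dp": [-0.018,0,-0.018],"delta_rot": [0,0,0],"claw": 0.05}])

```text
time: 13.45
tcp_pos: [510.3, 297.4, 224.7]
eef_rot: [-3.141, 0.79, 1.475]
force: [0.2, 0.0, -3.5]
width: 0.693
```

```bash
python3 - <<'E'
from h import *
goto([523.7,-118,96],6.3,-45)
im=viewer.camera("scene"); cv2.imwrite("pics/h_scene.png",im[:,:,::-1])
E
```

```text
t 13.45 tcp [510.3 297.4 224.7] width 60.3 F [ 0.2  0.  -3.5] q [-0.51  0.13  0.32  1.96 -0.96  1.03  0.21]
target tcp [ 524.1 -121.5   92.5]  dp now-frame(mm) [-198.6   54.2  388.3]  dp in target frame [389.  -32.2 201.9]  world [  13.8 -418.9 -132.3]  rotvec [-2.29e-01 -1.56e+00  1.00e-03]
```

View pics/h_scene.png

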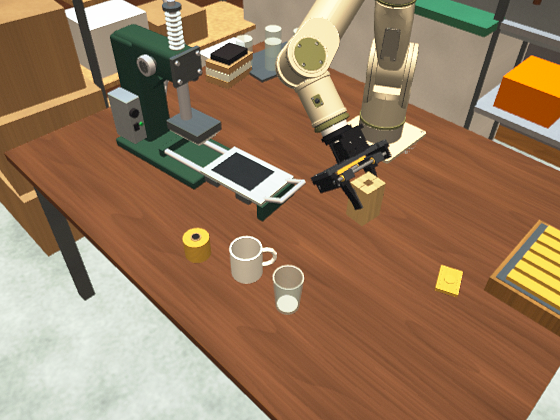

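Holding firmly. Now the second 90° turn, done high over the bench, then a yaw to match the slide.

play_rows(commands=[{"dp": [0,0,0],"delta_rot": [0,-0.08,0],"claw": 0.05},{"dp": [0,0,0],"delta_rot": [0,-0.136,0],"claw": 0.05},{"dp": [0,0,0],"delta_rot": [0,-0.136,0],"claw": 0.05},{"dp": [0,0,0],"delta_rot": [0,-0.136,0],"claw": 0.05},{"dp": [0,0,0],"delta_rot": [0,-0.136,0],"claw": 0.05},{"dp": [0,0,0],"delta_rot": [0,-0.136,0],"claw": 0.05},{"dp": [0,0,0],"delta_rot": [0,-0.136,0],"claw": 0.05},{"dp": [0,0,0],"delta_rot": [0,-0.136,0],"claw": 0.05},{"dp": [0,0,0],"delta_rot": [0,-0.136,0],"claw": 0.05},{"dp": [0,0,0],"delta_rot": [0,-0.136,0],"claw": 0.05},{"dp": [0,0,0],"delta_rot": [0,-0.136,0],"claw": 0.05},{"dp": [0,0,0],"delta_rot": [0,-0.13,0],"claw": 0.05}])

```text
time: 14.7
tcp_pos: [510.4, 299.0, 223.6]
eef_rot: [0.001, 0.779, -1.665]
force: [-0.7, -1.6, -4.7]
width: 0.683
```

play_rows(commands=[{"dp": [0,0,0],"delta_rot": [-0.049,0,0.049],"claw": 0.05},{"dp": [0,0,0],"delta_rot": [-0.049,0,0.049],"claw": 0.05},{"dp": [0,0,0],"delta_rot": [-0.048,0,0.048],"claw": 0.05}])

```text
time: 15.0
tcp_pos: [510.5, 298.4, 222.5]
eef_rot: [-0.002, 0.782, -1.458]
force: [0.1, 0.3, -3.2]
width: 0.688
```

```bash
python3 - <<'E'
from h import *
goto([522.2,-104.5,180],6.3,-45)
E
```

```text
t 15.0 tcp [510.5 298.4 222.5] width 59.8 F [ 0.1  0.3 -3.2] q [-1.09  0.63  0.29  1.31  0.42  1.75 -0.73]
target tcp [ 522.6 -108.   176.5]  dp now-frame(mm) [319.8 -34.1 253. ]  dp in target frame [319.1 -32.5 254.1]  world [  12.1 -406.4  -46. ]  rotvec [ 0.004  0.003 -0.002]
```

play_rows(commands=[{"dp": [0.013,-0.001,0.01],"delta_rot": [0,0,0],"claw": 0.05},{"dp": [0.028,-0.003,0.022],"delta_rot": [0,0,0],"claw": 0.05},{"dp": [0.028,-0.003,0.022],"delta_rot": [0,0,0],"claw": 0.05},{"dp": [0.028,-0.003,0.022],"delta_rot": [0,0,0],"claw": 0.05},{"dp": [0.028,-0.003,0.022],"delta_rot": [0,0,0],"claw": 0.05},{"dp": [0.028,-0.003,0.022],"delta_rot": [0,0,0],"claw": 0.05},{"dp": [0.028,-0.003,0.022],"delta_rot": [0,0,0],"claw": 0.05},{"dp": [0.028,-0.003,0.022],"delta_rot": [0,0,0],"claw": 0.05},{"dp": [0.028,-0.003,0.022],"delta_rot": [0,0,0],"claw": 0.05},{"dp": [0.028,-0.003,0.022],"delta_rot": [0,0,0],"claw": 0.05},{"dp": [0.028,-0.003,0.022],"delta_rot": [0,0,0],"claw": 0.05},{"dp": [0.02,-0.003,0.017],"delta_rot": [0,0,0],"claw": 0.05}])

```text
time: 16.2
tcp_pos: [519.7, -101.9, 177.6]
eef_rot: [-0.001, 0.784, -1.463]
force: [0.8, 0.2, -4.0]
width: 0.688
```

```bash
python3 - <<'E'
from h import *
goto([522.2,-104.5,110],6.3,-45)
for n in ("scene","wrist","top"):
  im=viewer.camera(n); cv2.imwrite(f"pics/i_{n}.png",im[:,:,::-1])
E
```

```text
t 16.2 tcp [ 519.7 -101.9  177.6] width 59.8 F [ 0.8  0.2 -4. ] q [-0.79  0.25  0.48  1.96  0.7   1.24 -0.53]
target tcp [ 522.6 -108.   106.5]  dp now-frame(mm) [ 54.7   2.3 -45.8]  dp in target frame [ 54.8   2.2 -45.7]  world [  2.9  -6.1 -71.1]  rotvec [-0.001  0.002  0.001]
```

View pics/i_scene.png

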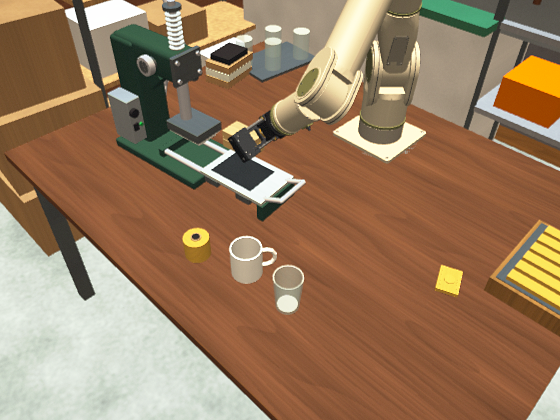

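View pics/i_wrist.png

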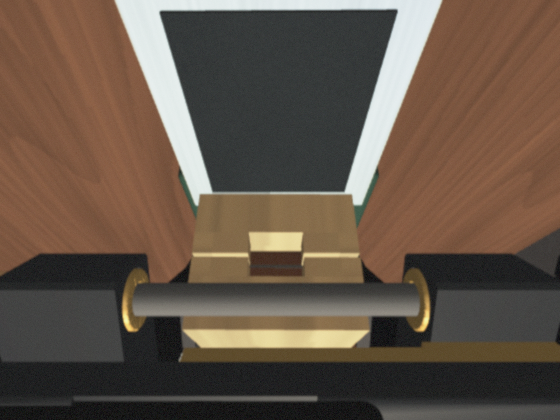

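View pics/i_top.png

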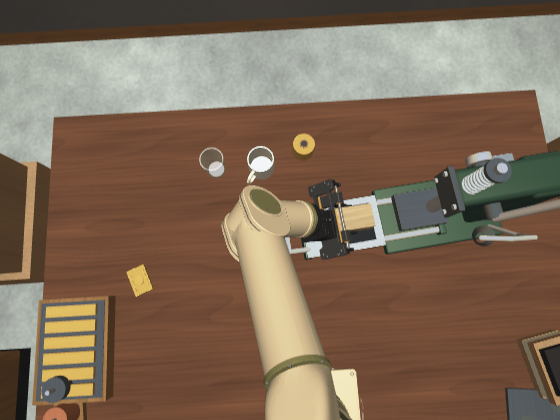

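The wrist view, which is inverted here, shows the pair closed with its seam at row 255. The pad's front edge runs from (161,11) to (397,10). I'll check the alignment before lowering.

```bash
python3 - <<'E'
from h import *
c=cam("wrist"); X=onz(c,[[161,11],[397,10],[212,190],[353,190]],70); print("pad",X.round(1))
f=(X[0]+X[1])/2; w=X[0]-X[1]; print("w",np.linalg.norm(w),np.degrees(np.arctan2(-w[1],-w[0])), "side dirs",[np.degrees(np.arctan2(-(b-a)[1],-(b-a)[0])).round(2) for a,b in ((X[0],X[2]),(X[1],X[3]))])
u=np.array([-.11,.994,0]); print("centre from front",f-75*u)
p,A,s=tool(); G=p-5*A[:,0]; print("grasp",G.round(1),"pair centre est",(G-13.6*u).round(1))
# pair end face at y: lower edge of nest_b
pp,d=ray(c,[[201,195],[356,195],[192,255],[361,255]]); o=G+36.4*u; t=((o-pp)@u)/(d@u); Y=pp+d*t[:,None]; print(Y.round(1))
E
```

```text
pad [[ 459.9  -45.5   70. ]
 [ 567.   -33.5   70. ]
 [ 475.8 -190.8   70. ]
 [ 590.6 -178.4   70. ]]
w 107.78753919098013 6.370851320774717 side dirs [np.float64(96.23), np.float64(99.25)]
centre from front [ 521.70691121 -114.06539823   70.        ]
grasp [519.2 -97.8 181.4] pair centre est [ 520.7 -111.3  181.4]
[[485.4 -64.9 155.9]
 [545.5 -58.3 156. ]
 [484.9 -65.  181.3]
 [544.4 -58.4 181.4]]
```

```bash
python3 - <<'E'
from h import *
goto([520.9,-102.7,103],6.3,-45)
E
```

```text
t 16.35 tcp [ 519.5 -101.3  177.8] width 59.9 F [ 0.3  0.7 -4.1] q [-0.79  0.25  0.48  1.96  0.7   1.24 -0.53]
target tcp [ 521.3 -106.2   99.5]  dp now-frame(mm) [ 58.9   1.2 -51.9]  dp in target frame [ 59.    1.2 -51.8]  world [  1.8  -4.9 -78.4]  rotvec [-0.002  0.002  0.002]
```

play_rows(commands=[{"dp": [0.015,0,-0.013],"delta_rot": [0,0,0],"claw": 0.05},{"dp": [0.015,0.001,-0.013],"delta_rot": [0,0,0],"claw": 0.05},{"dp": [0.015,0,-0.013],"delta_rot": [0,0,0],"claw": 0.05},{"dp": [0.01,0,-0.009],"delta_rot": [0,0,0],"claw": 0.05},{"dp": [0.004,0,-0.004],"delta_rot": [0,0,0],"claw": 0.05},{"dp": [0,0,0],"delta_rot": [0,0,0],"claw": 0.05}])

```text
time: 16.95
tcp_pos: [522.0, -104.1, 99.2]
eef_rot: [-0.002, 0.783, -1.461]
force: [0.1, -1.4, -2.9]
width: 0.689
```

```bash
python3 - <<'E'
from h import *
goto([520.9,-102.7,96],6.3,-45)
c=cam("wrist"); im=viewer.camera("wrist"); cv2.imwrite("pics/j_wrist.png",im[:,:,::-1])
E
```

```text
t 16.95 tcp [ 522.  -104.1   99.2] width 59.9 F [ 0.1 -1.4 -2.9] q [-0.76  0.39  0.47  2.    0.69  1.08 -0.62]
target tcp [ 521.3 -106.2   92.5]  dp now-frame(mm) [ 6.2 -0.9 -3.4]  dp in target frame [ 6.2 -0.9 -3.3]  world [-0.7 -2.1 -6.8]  rotvec [ 0.002  0.003 -0.   ]
```

View pics/j_wrist.png

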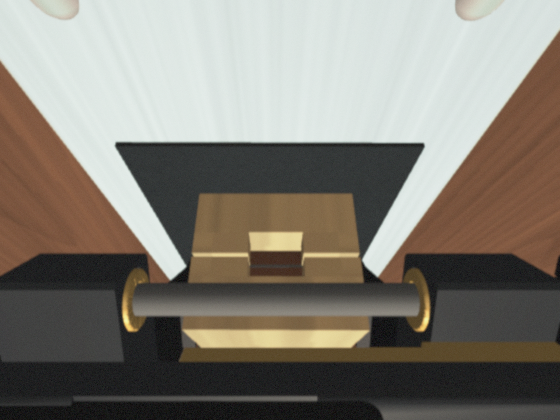

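The pad's front edge runs from (116,143) to (424,143), and the pair's lower end edge from (201,195) to (356,195). The pair looks square to the pad.

```bash
python3 - <<'E'
from h import *
c=cam("wrist"); X=onz(c,[[116,143],[424,144]],70); print("pad front",X.round(1),np.linalg.norm(X[0]-X[1]))
Y=onz(c,[[201,194],[356,194]],77); print("pair end",Y.round(1),np.linalg.norm(Y[0]-Y[1]))
u=np.array([-.11,.994,0]);v=np.array([.994,.11,0]); D=(X.mean(0)-Y.mean(0)); print("gap along u (want 25)",D@u,"lateral",D@v)
print(np.degrees(np.arctan2(*(X[1]-X[0])[[1,0]])),np.degrees(np.arctan2(*(Y[1]-Y[0])[[1,0]])))
E
```

```text
pad front [[459.2 -50.   70. ]
 [566.4 -38.5  70. ]] 107.79371547861552
pair end [[487.9 -68.6  77. ]
 [548.5 -61.9  77. ]] 60.973019049301875
gap along u (want 25) 21.491815230853373 lateral -3.030527124259966
6.108080442474908 6.39388323595804
```

play_rows(commands=[{"dp": [0.002,-0.003,0.002],"delta_rot": [0,0,0],"claw": 0.05},{"dp": [0.002,0,-0.002],"delta_rot": [0,0,0],"claw": 0.05},{"dp": [0,0,0],"delta_rot": [0,0,0],"claw": 0.05}])

```text
time: 17.3
tcp_pos: [519.2, -107.8, 96.8]
eef_rot: [-0.0, 0.783, -1.461]
force: [0.3, 0.9, -3.7]
width: 0.685
```

play_rows(commands=[{"dp": [0.001,0,-0.001],"delta_rot": [0,0,0],"claw": 0.05},{"dp": [0.001,0,-0.001],"delta_rot": [0,0,0],"claw": 0.05},{"dp": [0,0,0],"delta_rot": [0,0,0],"claw": 0.05}])

```text
time: 17.6
tcp_pos: [519.3, -107.7, 93.7]
eef_rot: [-0.001, 0.783, -1.461]
force: [0.3, 0.4, -4.1]
width: 0.685
```

play_rows(commands=[{"dp": [0.001,0,-0.001],"delta_rot": [0,0,0],"claw": 0.05},{"dp": [0,0,0],"delta_rot": [0,0,0],"claw": 0.05}])

```text
time: 17.8
tcp_pos: [519.3, -107.7, 92.4]
eef_rot: [-0.001, 0.783, -1.461]
force: [0.2, 0.3, -3.1]
width: 0.689
```

play_rows(commands=[{"dp": [0.0006,0,-0.0006],"delta_rot": [0,0,0],"claw": 0.05},{"dp": [0,0,0],"delta_rot": [0,0,0],"claw": 0.05}])

```text
time: 18.0
tcp_pos: [519.4, -108.1, 92.2]
eef_rot: [-0.001, 0.782, -1.461]
force: [-3.2, 0.8, 4.2]
width: 0.684
```

play_rows(commands=[{"dp": [0.0006,0,-0.0006],"delta_rot": [0,0,0],"claw": 0.05},{"dp": [0,0,0],"delta_rot": [0,0,0],"claw": 0.05}])

```text
time: 18.2
tcp_pos: [519.4, -108.6, 92.1]
eef_rot: [-0.001, 0.781, -1.462]
force: [-5.0, 1.1, 13.2]
width: 0.688
```

play_rows(commands=[{"dp": [-0.0006,0,0.0006],"delta_rot": [0,0,0],"claw": 0.05},{"dp": [0,0,0],"delta_rot": [0,0,0],"claw": 0.066},{"dp": [0,0,0],"delta_rot": [0,0,0],"claw": 0.087},{"dp": [0,0,0],"delta_rot": [0,0,0],"claw": 0.087},{"dp": [0,0,0],"delta_rot": [0,0,0],"claw": 0.087},{"dp": [-0.02,0,0],"delta_rot": [0,0,0],"claw": 0.087},{"dp": [-0.03,0,0],"delta_rot": [0,0,0],"claw": 0.087},{"dp": [-0.04,0,0],"delta_rot": [0,0,0],"claw": 0.087}])

```text
time: 19.0
tcp_pos: [511.3, -44.9, 155.4]
eef_rot: [-0.003, 0.782, -1.465]
force: [1.4, 0.3, 0.2]
width: 0.996
```

```bash
python3 - <<'E'
from h import *
goto([522,-118,115],6.3,0)
c=cam("wrist"); im=viewer.camera("wrist"); cv2.imwrite("pics/k_wrist.png",im[:,:,::-1])
im=viewer.camera("scene"); cv2.imwrite("pics/k_scene.png",cv2.resize(im[80:250,140:360,::-1],None,fx=3.4,fy=3.4))
E
```

```text
t 19.0 tcp [511.3 -44.9 155.4] width 86.7 F [1.4 0.3 0.2] q [-0.85  0.31  0.44  1.94  0.65  1.27 -0.61]
target tcp [ 522. -118.  110.]  dp now-frame(mm) [84.4  2.8 19.8]  dp in target frame [45.4  2.6 73.8]  world [ 10.7 -73.1 -45.4]  rotvec [-0.     0.789  0.003]
```

View pics/k_wrist.png

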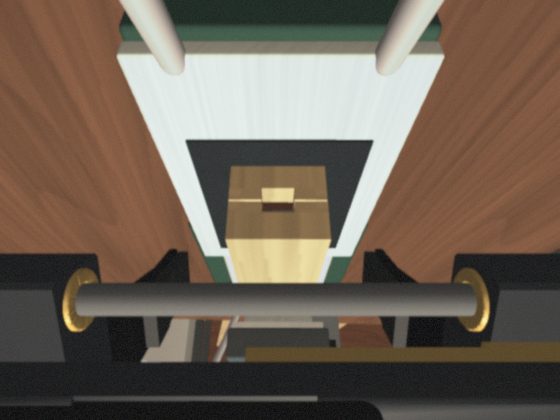

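View pics/k_scene.png

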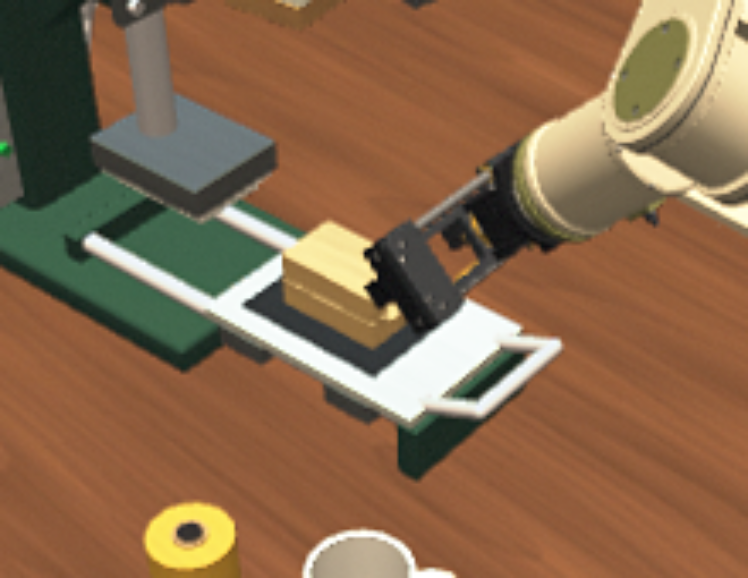

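The closed pair sits on the pad. In the wrist view its lower end edge runs (231,166)–(326,166) and the pad's front edge (187,140)–(373,140).

```bash
python3 - <<'E'
from h import *
c=cam("wrist"); X=onz(c,[[187,140],[373,140]],70); Y=onz(c,[[231,166],[326.5,166]],70); Z=onz(c,[[227,241],[330,241]],122); L=onz(c,[[118,54],[443,54]],68)
u=np.array([-.11,.994,0]);v=np.array([.994,.11,0])
for n,q in(("pad",X),("pair",Y),("pairtop",Z),("plate front",L)): print(n,q.round(1),np.linalg.norm(q[0]-q[1]).round(1),"v",(q.mean(0)@v).round(1),"u",(q.mean(0)@u).round(1),np.degrees(np.arctan2(*(q[1]-q[0])[[1,0]])).round(2))
h=onz(c,[[143,0],[415,0]],88);print(h)
E
```

```text
pad [[462.3 -47.2  70. ]
 [570.7 -35.1  70. ]] 109.0 v 508.9 u -97.8 6.37
pair [[488.  -69.   70. ]
 [549.4 -62.2  70. ]] 61.8 v 508.4 u -122.3 6.33
pairtop [[488.8 -72.4 122. ]
 [548.4 -66.  122. ]] 59.9 v 507.9 u -125.9 6.15
plate front [[436.7   4.8  68. ]
 [583.2  21.4  68. ]] 147.5 v 508.3 u -43.1 6.46
[[458.8147615   42.10969781  88.        ]
 [550.62610111  52.56227132  88.        ]]
```

play_rows(commands=[{"dp": [-0.02,0,0.02],"delta_rot": [0,0,0],"claw": 0.087},{"dp": [-0.02,0,0.02],"delta_rot": [0,0,0],"claw": 0.087},{"dp": [0,0,0],"delta_rot": [0,0.131,0],"claw": 0.087},{"dp": [0,0,0],"delta_rot": [0,0.131,0],"claw": 0.087},{"dp": [0,0,0],"delta_rot": [0,0.131,0],"claw": 0.087},{"dp": [0,0,0],"delta_rot": [0,0.131,0],"claw": 0.087},{"dp": [0,0,0],"delta_rot": [0,0.131,0],"claw": 0.087},{"dp": [0,0,0],"delta_rot": [0,0.131,0],"claw": 0.087},{"dp": [0,0,0.02],"delta_rot": [0,0,0],"claw": 0.087},{"dp": [0,0,0.03],"delta_rot": [0,0,0],"claw": 0.087},{"dp": [0,0,0.02],"delta_rot": [0,0,0],"claw": 0.087},{"dp": [0,0,0],"delta_rot": [0,0,0],"claw": 0.087}])

```text
time: 20.3
tcp_pos: [519.5, -117.6, 211.5]
eef_rot: [-0.273, 1.567, -1.739]
force: [0.3, -0.2, -0.3]
width: 1.0
```

```bash
python3 - <<'E'
from h import *
goto([524,-118,118],6.3,0)
c=cam("wrist"); im=viewer.camera("wrist"); cv2.imwrite("pics/l_wrist.png",im[:,:,::-1])
E
```

```text
t 20.3 tcp [ 519.5 -117.6  211.5] width 87.0 F [ 0.3 -0.2 -0.3] q [-0.45  0.15  0.65  1.77 -0.09  1.25  0.33]
target tcp [ 524. -118.  113.]  dp now-frame(mm) [98.5  4.6  0.5]  dp in target frame [98.5  4.5  0.9]  world [  4.5  -0.4 -98.5]  rotvec [-0.005  0.004  0.001]
```

View pics/l_wrist.png

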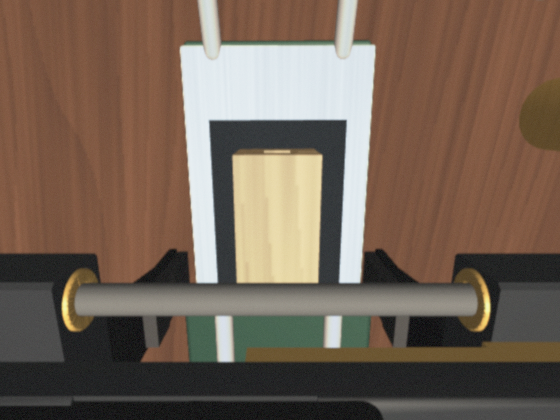

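From above, the pair (columns 234–320) is centred on the pad (211–346) and between the fingers. Descending onto the upper nest only.

play_rows(commands=[{"dp": [0.025,0.002,0],"delta_rot": [0,0,0],"claw": 0.087},{"dp": [0.03,0.001,0],"delta_rot": [0,0,0],"claw": 0.087},{"dp": [0.025,0,0],"delta_rot": [0,0,0],"claw": 0.087},{"dp": [0.012,0,0],"delta_rot": [0,0,0],"claw": 0.087},{"dp": [0.006,0,0],"delta_rot": [0,0,0],"claw": 0.087},{"dp": [0,0,0],"delta_rot": [0,0,0],"claw": 0.087}])

```text
time: 20.95
tcp_pos: [523.0, -113.3, 113.7]
eef_rot: [-0.498, 1.569, -1.958]
force: [0.4, -0.2, 0.7]
width: 0.999
```

```bash
python3 - <<'E'
from h import *
goto([524,-118,118],6.3,0)
E
```

```text
t 20.95 tcp [ 523.  -113.3  113.7] width 86.9 F [ 0.4 -0.2  0.7] q [-0.42  0.27  0.62  1.87 -0.18  1.05  0.39]
target tcp [ 524. -118.  113.]  dp now-frame(mm) [0.8 0.5 4.8]  dp in target frame [0.7 0.5 4.8]  world [ 1.  -4.7 -0.7]  rotvec [0.001 0.002 0.001]
```

play_rows(commands=[{"dp": [0,0,0.0045],"delta_rot": [0,0,0],"claw": 0.087},{"dp": [0,0,0],"delta_rot": [0,0,0],"claw": 0.066},{"dp": [0,0,0],"delta_rot": [0,0,0],"claw": 0.05},{"dp": [0,0,0],"delta_rot": [0,0,0],"claw": 0.05},{"dp": [0,0,0],"delta_rot": [0,0,0],"claw": 0.05},{"dp": [0,0,0],"delta_rot": [0,0,0],"claw": 0.05}])

```text
time: 21.55
tcp_pos: [523.3, -118.1, 113.9]
eef_rot: [-0.472, 1.569, -1.933]
force: [-1.6, -0.1, 1.5]
width: 0.688
```

play_rows(commands=[{"dp": [-0.003,0,0],"delta_rot": [0,0,0],"claw": 0.05},{"dp": [-0.004,0,0],"delta_rot": [0,0,0],"claw": 0.05},{"dp": [-0.004,0,0],"delta_rot": [0,0,0],"claw": 0.05},{"dp": [-0.004,0,0],"delta_rot": [0,0,0],"claw": 0.05}])

```text
time: 21.95
tcp_pos: [523.6, -118.1, 129.3]
eef_rot: [-0.148, 1.569, -1.608]
force: [0.2, -1.0, -0.8]
width: 0.686
```

```bash
python3 - <<'E'
from h import *
goto([524,-118,118],6.3,0)
c=cam("wrist"); im=viewer.camera("wrist"); cv2.imwrite("pics/m_wrist.png",im[:,:,::-1])
im=viewer.camera("scene"); cv2.imwrite("pics/m_scene.png",cv2.resize(im[80:250,140:360,::-1],None,fx=3.4,fy=3.4))
E
```

```text
t 21.95 tcp [ 523.6 -118.1  129.3] width 59.7 F [ 0.2 -1.  -0.8] q [-0.41  0.25  0.63  1.86 -0.17  1.08  0.39]
target tcp [ 524. -118.  113.]  dp now-frame(mm) [16.3  0.4 -0. ]  dp in target frame [16.3  0.4 -0. ]  world [  0.4   0.1 -16.3]  rotvec [0.001 0.002 0.   ]
```

View pics/m_scene.png

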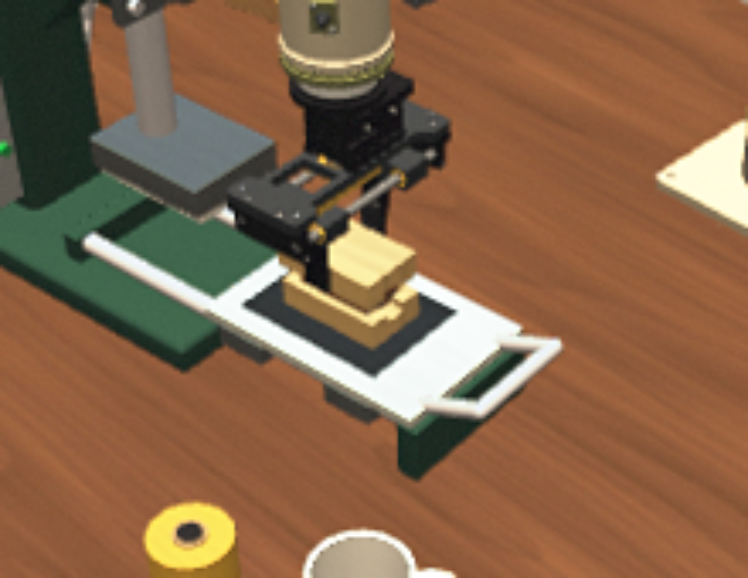

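View pics/m_wrist.png

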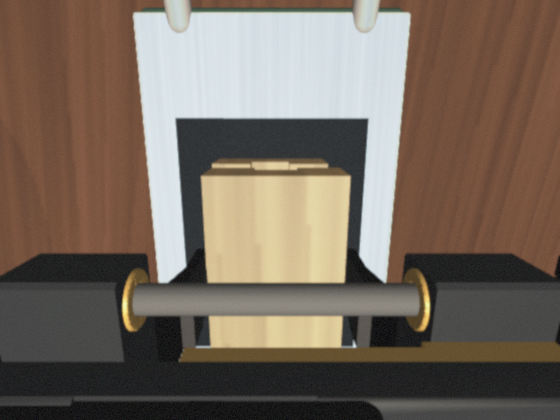

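The upper nest lifts cleanly and the lower nest stays on the pad. Raising it and carrying it to the bench.

play_rows(commands=[{"dp": [-0.02,0,0],"delta_rot": [0,0,0],"claw": 0.05},{"dp": [-0.03,0,0],"delta_rot": [0,0,0],"claw": 0.05},{"dp": [-0.03,0,0],"delta_rot": [0,0,0],"claw": 0.05},{"dp": [0,0,-0.015],"delta_rot": [0,0,0],"claw": 0.05},{"dp": [0,0,-0.035],"delta_rot": [0,0,0],"claw": 0.05},{"dp": [0,0,-0.045],"delta_rot": [0,0,0],"claw": 0.05},{"dp": [0,0,-0.045],"delta_rot": [0,0,0],"claw": 0.05},{"dp": [0,0,-0.045],"delta_rot": [0,0,0],"claw": 0.05},{"dp": [0,0,-0.045],"delta_rot": [0,0,0],"claw": 0.05},{"dp": [0,0,-0.045],"delta_rot": [0,0,0],"claw": 0.05},{"dp": [0,0,-0.045],"delta_rot": [0,0,0],"claw": 0.05},{"dp": [0,0,-0.04],"delta_rot": [0,0,0],"claw": 0.05}])

```text
time: 23.25
tcp_pos: [483.1, 242.3, 208.2]
eef_rot: [-0.347, 1.569, -1.806]
force: [0.3, -0.3, -1.1]
width: 0.684
```

```bash
python3 - <<'E'
from h import *
goto([483,250,23],6.3,0)
im=viewer.camera("scene"); cv2.imwrite("pics/n_scene.png",im[:,:,::-1]);cv2.imwrite("pics/n_scene2.png",cv2.resize(im[80:250,140:360,::-1],None,fx=3.4,fy=3.4))
E
```

```text
t 23.25 tcp [483.1 242.3 208.2] width 59.5 F [ 0.3 -0.3 -1.1] q [-0.87  0.16  0.36  1.74 -0.06  1.25 -0.39]
target tcp [483. 250.  18.]  dp now-frame(mm) [190.2   0.9  -7.9]  dp in target frame [190.2   0.8  -7.7]  world [-1.000e-01  7.700e+00 -1.902e+02]  rotvec [0.002 0.001 0.   ]
```

View pics/n_scene2.png

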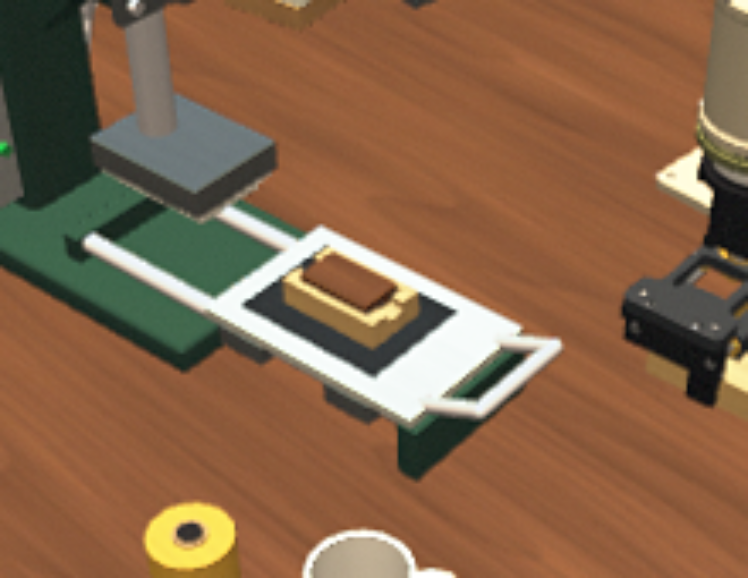

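View pics/n_scene.png

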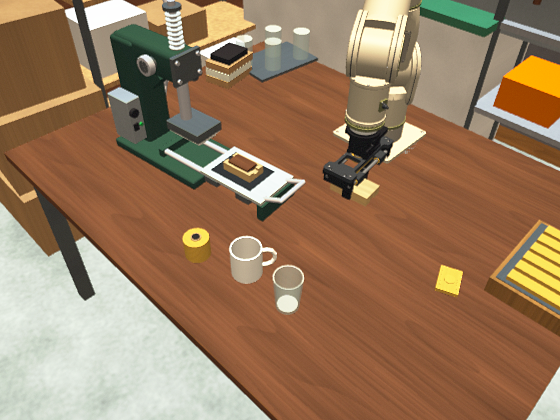

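The case is sitting in the lower nest on the pad, dark back up, at (352,280) in the crop. Now lowering the lifted nest to the bench.

play_rows(commands=[{"dp": [0.02,0,-0.004],"delta_rot": [0,0,0],"claw": 0.05},{"dp": [0.035,0,-0.004],"delta_rot": [0,0,0],"claw": 0.05},{"dp": [0.04,0,0],"delta_rot": [0,0,0],"claw": 0.05},{"dp": [0.04,0,0],"delta_rot": [0,0,0],"claw": 0.05},{"dp": [0.03,0,0],"delta_rot": [0,0,0],"claw": 0.05},{"dp": [0.015,0,0],"delta_rot": [0,0,0],"claw": 0.05},{"dp": [0.004,0,0],"delta_rot": [0,0,0],"claw": 0.05},{"dp": [0,0,0],"delta_rot": [0,0,0],"claw": 0.05}])

```text
time: 24.1
tcp_pos: [483.3, 247.6, 24.7]
eef_rot: [-0.006, 1.569, -1.467]
force: [0.3, -0.2, -1.0]
width: 0.69
```

play_rows(commands=[{"dp": [0.0015,0,0],"delta_rot": [0,0,0],"claw": 0.05},{"dp": [0.001,0,0],"delta_rot": [0,0,0],"claw": 0.05},{"dp": [0,0,0],"delta_rot": [0,0,0],"claw": 0.05}])

```text
time: 24.4
tcp_pos: [483.3, 247.8, 22.4]
eef_rot: [0.505, 1.57, -0.956]
force: [0.2, 0.1, -2.2]
width: 0.686
```

play_rows(commands=[{"dp": [0.0015,0,0],"delta_rot": [0,0,0],"claw": 0.05},{"dp": [0.001,0,0],"delta_rot": [0,0,0],"claw": 0.05},{"dp": [0,0,0],"delta_rot": [0,0,0],"claw": 0.05}])

```text
time: 24.7
tcp_pos: [482.8, 247.4, 19.1]
eef_rot: [-0.346, 1.569, -1.806]
force: [-0.3, -0.1, -1.2]
width: 0.685
```

play_rows(commands=[{"dp": [0.001,0,0],"delta_rot": [0,0,0],"claw": 0.05},{"dp": [0,0,0],"delta_rot": [0,0,0],"claw": 0.05}])

```text
time: 24.9
tcp_pos: [482.9, 247.4, 18.0]
eef_rot: [-0.309, 1.569, -1.77]
force: [-0.6, -0.3, -1.1]
width: 0.682
```

play_rows(commands=[{"dp": [0.001,0,0],"delta_rot": [0,0,0],"claw": 0.05},{"dp": [0,0,0],"delta_rot": [0,0,0],"claw": 0.05}])

```text
time: 25.1
tcp_pos: [482.9, 247.5, 17.9]
eef_rot: [-0.499, 1.569, -1.959]
force: [-4.9, -2.5, 9.9]
width: 0.688
```

play_rows(commands=[{"dp": [-0.0005,0,0],"delta_rot": [0,0,0],"claw": 0.06},{"dp": [0,0,0],"delta_rot": [0,0,0],"claw": 0.08},{"dp": [0,0,0],"delta_rot": [0,0,0],"claw": 0.087},{"dp": [0,0,0],"delta_rot": [0,0,0],"claw": 0.087},{"dp": [-0.02,0,0],"delta_rot": [0,0,0],"claw": 0.087},{"dp": [-0.04,0,0],"delta_rot": [0,0,0],"claw": 0.087},{"dp": [-0.045,0,0],"delta_rot": [0,0,0],"claw": 0.087},{"dp": [-0.045,0,0],"delta_rot": [0,0,0],"claw": 0.0},{"dp": [0,0,0.04],"delta_rot": [0,0,0],"claw": 0.0},{"dp": [0,0,0.04],"delta_rot": [0,0,0],"claw": 0.0},{"dp": [0,0,0.03],"delta_rot": [0,0,0],"claw": 0.0},{"dp": [0,0,0],"delta_rot": [0,0,0],"claw": 0.0}])

```text
time: 26.3
tcp_pos: [495.8, 133.7, 168.2]
eef_rot: [0.039, 1.568, -1.428]
force: [0.2, 0.2, 0.1]
width: 0.632
```

```bash
python3 - <<'E'
from h import *
goto([500,106,97],6.3,0)
c=cam("wrist"); im=viewer.camera("wrist"); cv2.imwrite("pics/o_wrist.png",im[:,:,::-1])
im=viewer.camera("scene"); cv2.imwrite("pics/o_scene.png",im[:,:,::-1])
E
```

```text
t 26.3 tcp [495.8 133.7 168.2] width 54.9 F [0.2 0.2 0.1] q [-0.75  0.14  0.44  1.86 -0.06  1.16 -0.19]
target tcp [500. 106.  92.]  dp now-frame(mm) [76.3  1.3 27.8]  dp in target frame [76.2  1.1 28. ]  world [  4.2 -27.7 -76.2]  rotvec [-0.006  0.003 -0.   ]
```

View pics/o_scene.png

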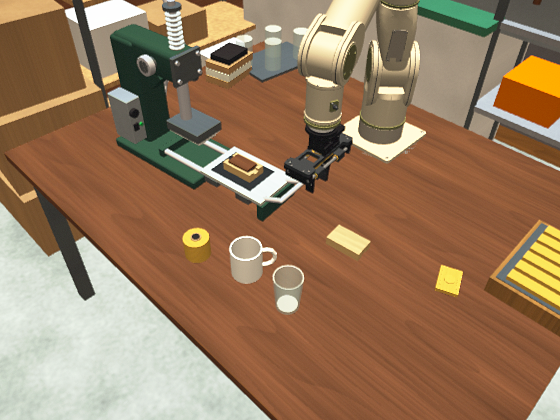

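View pics/o_wrist.png

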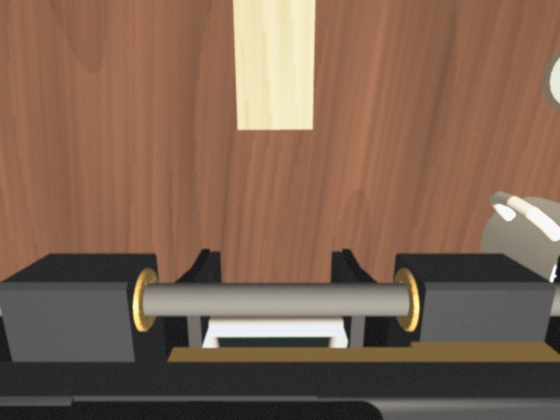

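The lifted nest lies flat on the bench at (348,240) and the case is visible in the lower nest. Going down in front of the handle.

play_rows(commands=[{"dp": [0.02,0.001,0],"delta_rot": [0,0,0],"claw": 0.05},{"dp": [0.03,0,0],"delta_rot": [0,0,0],"claw": 0.05},{"dp": [0.026,0,0],"delta_rot": [0,0,0],"claw": 0.05},{"dp": [0,0,0.01],"delta_rot": [0,0,0],"claw": 0.05},{"dp": [0,0,0.01],"delta_rot": [0,0,0],"claw": 0.05},{"dp": [0,0,0.008],"delta_rot": [0,0,0],"claw": 0.05},{"dp": [0,0,0.006],"delta_rot": [0,0,0],"claw": 0.05},{"dp": [0,0,0.004],"delta_rot": [0,0,0],"claw": 0.05},{"dp": [0,0,0],"delta_rot": [0,0,0],"claw": 0.05}])

```text
time: 27.3
tcp_pos: [500.6, 100.1, 92.5]
eef_rot: [0.216, 1.569, -1.245]
force: [0.1, 0.2, 0.1]
width: 0.576
```

play_rows(commands=[{"dp": [0,0,0.004],"delta_rot": [0,0,0],"claw": 0.05},{"dp": [0,0,0.004],"delta_rot": [0,0,0],"claw": 0.05},{"dp": [0,0,0.004],"delta_rot": [0,0,0],"claw": 0.05}])

```text
time: 27.6
tcp_pos: [501.6, 88.5, 92.0]
eef_rot: [-0.279, 1.569, -1.739]
force: [-0.3, -0.5, 0.5]
width: 0.574
```

play_rows(commands=[{"dp": [0,0,0.004],"delta_rot": [0,0,0],"claw": 0.05},{"dp": [0,0,0.004],"delta_rot": [0,0,0],"claw": 0.05},{"dp": [0,0,0.004],"delta_rot": [0,0,0],"claw": 0.05},{"dp": [0,0,0.004],"delta_rot": [0,0,0],"claw": 0.05}])

```text
time: 28.0
tcp_pos: [503.3, 73.0, 92.0]
eef_rot: [-0.434, 1.569, -1.894]
force: [-0.3, 2.6, 0.1]
width: 0.573
```

```bash
python3 - <<'E'
from h import *
goto([500,106,97],6.3,0)
im=viewer.camera("scene"); cv2.imwrite("pics/p_scene.png",cv2.resize(im[80:250,140:360,::-1],None,fx=3.4,fy=3.4))
E
```

```text
t 28.0 tcp [503.3  73.   92. ] width 49.9 F [-0.3  2.6  0.1] q [-0.65  0.22  0.47  1.95 -0.12  0.99 -0.02]
target tcp [500. 106.  92.]  dp now-frame(mm) [ -0.1   0.4 -33.2]  dp in target frame [ -0.    0.4 -33.2]  world [-3.3 33.   0. ]  rotvec [0.001 0.001 0.001]
```

View pics/p_scene.png

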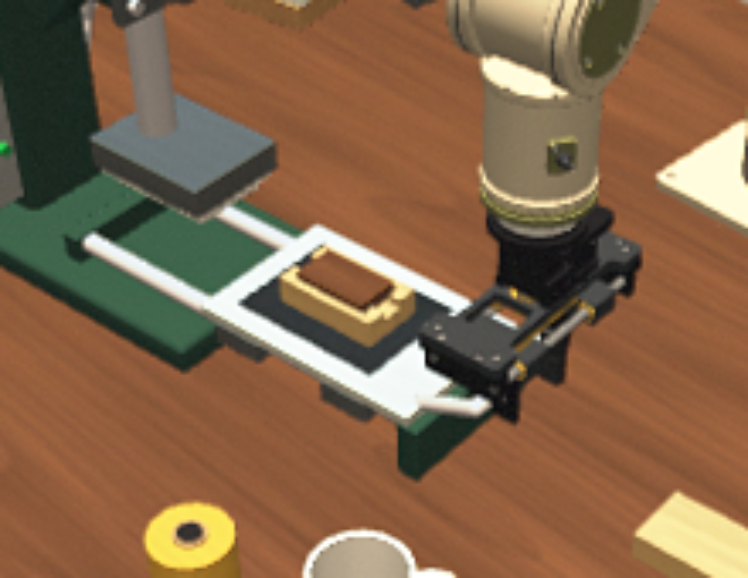

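The fingers are on the handle and the slide moves at 2.6 N. Pushing smoothly.

play_rows(commands=[{"dp": [0,0,0.005],"delta_rot": [0,0,0],"claw": 0.05},{"dp": [0,0,0.007],"delta_rot": [0,0,0],"claw": 0.05},{"dp": [0,0,0.009],"delta_rot": [0,0,0],"claw": 0.05},{"dp": [0,0,0.01],"delta_rot": [0,0,0],"claw": 0.05},{"dp": [0,0,0.01],"delta_rot": [0,0,0],"claw": 0.05},{"dp": [0,0,0.01],"delta_rot": [0,0,0],"claw": 0.05},{"dp": [0,0,0.01],"delta_rot": [0,0,0],"claw": 0.05},{"dp": [0,0,0.01],"delta_rot": [0,0,0],"claw": 0.05},{"dp": [0,0,0.01],"delta_rot": [0,0,0],"claw": 0.05},{"dp": [0,0,0.01],"delta_rot": [0,0,0],"claw": 0.05},{"dp": [0,0,0.01],"delta_rot": [0,0,0],"claw": 0.05},{"dp": [0,0,0.01],"delta_rot": [0,0,0],"claw": 0.05}])

```text
time: 29.25
tcp_pos: [515.5, -38.3, 92.1]
eef_rot: [-0.378, 1.569, -1.838]
force: [0.7, 3.2, -2.2]
width: 0.573
```

play_rows(commands=[{"dp": [0,0,0.01],"delta_rot": [0,0,0],"claw": 0.05},{"dp": [0,0,0.009],"delta_rot": [0,0,0],"claw": 0.05},{"dp": [0,0,0.008],"delta_rot": [0,0,0],"claw": 0.05},{"dp": [0,0,0.006],"delta_rot": [0,0,0],"claw": 0.05},{"dp": [0,0,0.005],"delta_rot": [0,0,0],"claw": 0.05}])

```text
time: 29.75
tcp_pos: [519.7, -75.9, 92.2]
eef_rot: [-0.397, 1.569, -1.858]
force: [-1.3, 2.2, -1.2]
width: 0.574
```

```bash
python3 - <<'E'
from h import *
goto([523,-102,97],6.3,0)
im=viewer.camera("scene"); cv2.imwrite("pics/q_scene.png",cv2.resize(im[80:250,140:360,::-1],None,fx=3.4,fy=3.4))
E
```

```text
t 29.75 tcp [519.7 -75.9  92.2] width 50.0 F [-1.3  2.2 -1.2] q [-0.43  0.27  0.55  1.91 -0.16  1.    0.31]
target tcp [ 523. -102.   92.]  dp now-frame(mm) [ 0.3  0.5 26.3]  dp in target frame [ 0.2  0.5 26.3]  world [  3.3 -26.1  -0.2]  rotvec [0.    0.002 0.001]
```

View pics/q_scene.png

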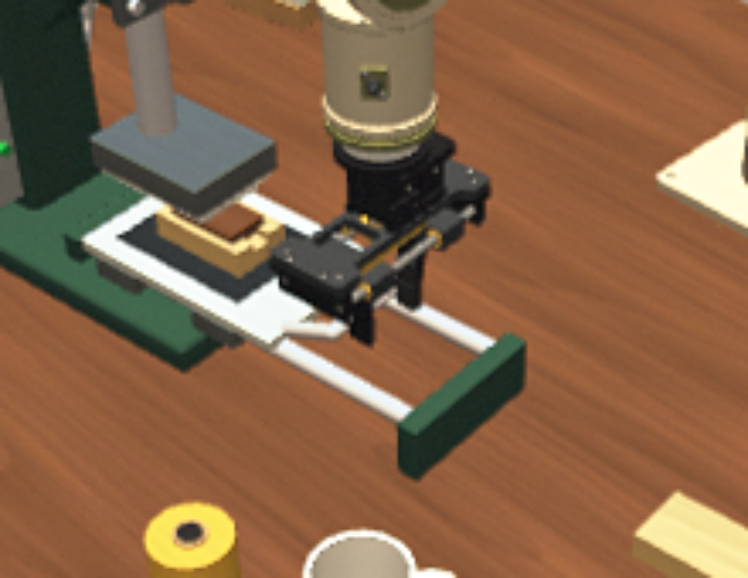

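The case is passing under the head with clearance. Continuing slowly to the stop.

play_rows(commands=[{"dp": [0,0,0.005],"delta_rot": [0,0,0],"claw": 0.05},{"dp": [0,0,0.005],"delta_rot": [0,0,0],"claw": 0.05},{"dp": [0,0,0.005],"delta_rot": [0,0,0],"claw": 0.05},{"dp": [0,0,0.004],"delta_rot": [0,0,0],"claw": 0.05},{"dp": [0,0,0.002],"delta_rot": [0,0,0],"claw": 0.05},{"dp": [0,0,0.002],"delta_rot": [0,0,0],"claw": 0.05}])

```text
time: 30.4
tcp_pos: [522.3, -98.4, 92.3]
eef_rot: [-0.265, 1.569, -1.726]
force: [-1.7, 1.7, 0.6]
width: 0.574
```

play_rows(commands=[{"dp": [0,0,0.002],"delta_rot": [0,0,0],"claw": 0.05},{"dp": [0,0,0.002],"delta_rot": [0,0,0],"claw": 0.05},{"dp": [0,0,0.002],"delta_rot": [0,0,0],"claw": 0.05}])

```text
time: 30.7
tcp_pos: [522.9, -104.2, 92.3]
eef_rot: [-0.277, 1.569, -1.738]
force: [-0.5, 1.3, 0.7]
width: 0.572
```

play_rows(commands=[{"dp": [0,0,0.002],"delta_rot": [0,0,0],"claw": 0.05},{"dp": [0,0,0.002],"delta_rot": [0,0,0],"claw": 0.05},{"dp": [0,0,0.002],"delta_rot": [0,0,0],"claw": 0.05}])

```text
time: 31.0
tcp_pos: [523.5, -109.4, 92.3]
eef_rot: [-0.854, 1.57, -2.314]
force: [-3.0, 9.7, 4.0]
width: 0.577
```

play_rows(commands=[{"dp": [0,0,0.001],"delta_rot": [0,0,0],"claw": 0.05},{"dp": [0,0,0.001],"delta_rot": [0,0,0],"claw": 0.05}])

```text
time: 31.2
tcp_pos: [523.6, -109.6, 92.3]
eef_rot: [-2.42, 1.569, 2.404]
force: [-4.9, 13.9, 5.7]
width: 0.573
```

```bash
python3 - <<'E'
from h import *
goto([523,-102,97],6.3,0)
im=viewer.camera("scene"); cv2.imwrite("pics/r_scene.png",cv2.resize(im[80:250,140:360,::-1],None,fx=3.4,fy=3.4))
E
```

```text
t 31.2 tcp [ 523.6 -109.6   92.3] width 49.9 F [-4.9 13.9  5.7] q [-0.37  0.3   0.57  1.89 -0.19  1.01  0.39]
target tcp [ 523. -102.   92.]  dp now-frame(mm) [ 0.3  0.3 -7.6]  dp in target frame [ 0.3  0.3 -7.6]  world [-0.6  7.6 -0.3]  rotvec [ 0.002 -0.002  0.001]
```

View pics/r_scene.png

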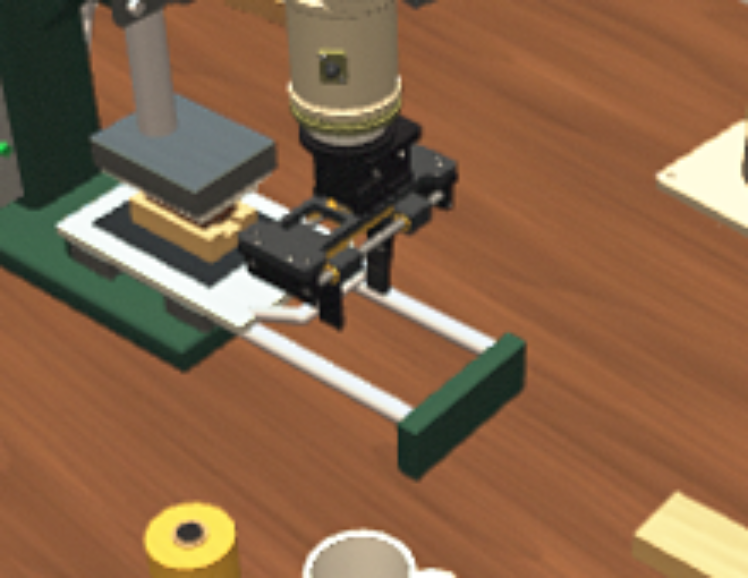

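The force rises to 14 N with no movement, so the slide is against a stop. Backing off to check it.

play_rows(commands=[{"dp": [0,0,-0.002],"delta_rot": [0,0,0],"claw": 0.05},{"dp": [0,0,-0.015],"delta_rot": [0,0,0],"claw": 0.05},{"dp": [0,0,-0.03],"delta_rot": [0,0,0],"claw": 0.05},{"dp": [0,0,-0.04],"delta_rot": [0,0,0],"claw": 0.05},{"dp": [-0.04,0,-0.02],"delta_rot": [0,0,0],"claw": 0.05},{"dp": [-0.04,0,0],"delta_rot": [0,0,0],"claw": 0.05},{"dp": [-0.04,0,-0.02],"delta_rot": [0,0,0],"claw": 0.05},{"dp": [-0.03,0,-0.04],"delta_rot": [0,0,0],"claw": 0.05},{"dp": [0,0,-0.04],"delta_rot": [0,0,0],"claw": 0.05},{"dp": [0,0,-0.04],"delta_rot": [0,0,0],"claw": 0.05},{"dp": [0,0,0],"delta_rot": [0,0,0],"claw": 0.05}])

```text
time: 32.35
tcp_pos: [495.9, 139.4, 241.9]
eef_rot: [0.381, 1.57, -1.071]
force: [-0.8, 0.3, -0.8]
width: 0.572
```

```bash
python3 - <<'E'
from h import *
im=viewer.camera("scene"); cv2.imwrite("pics/s_scene0.png",im[:,:,::-1]); cv2.imwrite("pics/s_scene.png",cv2.resize(im[80:250,140:360,::-1],None,fx=3.4,fy=3.4,interpolation=cv2.INTER_CUBIC))
im=viewer.camera("top"); cv2.imwrite("pics/s_top.png",im[:,:,::-1])
print(observe()["time"],observe()["tcp_pos"])
E
```

```text
32.45 [496.83625073 133.95087334 241.82453317]
```

View pics/s_scene.png

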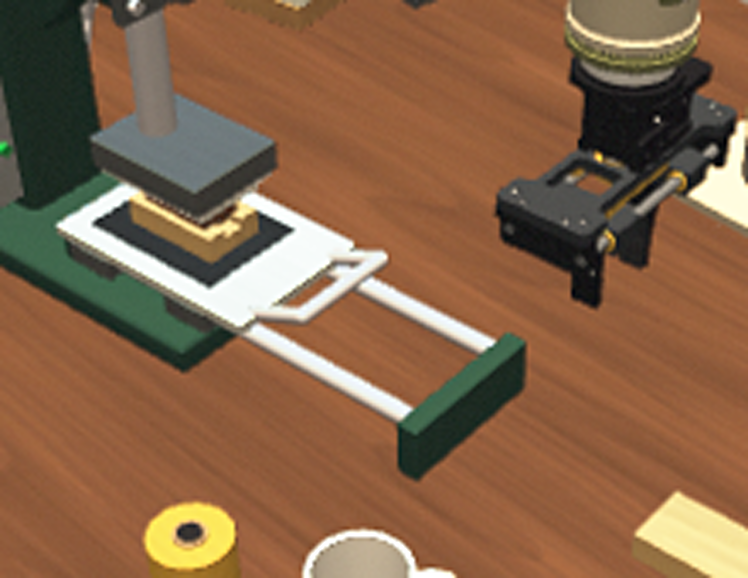

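View pics/s_top.png

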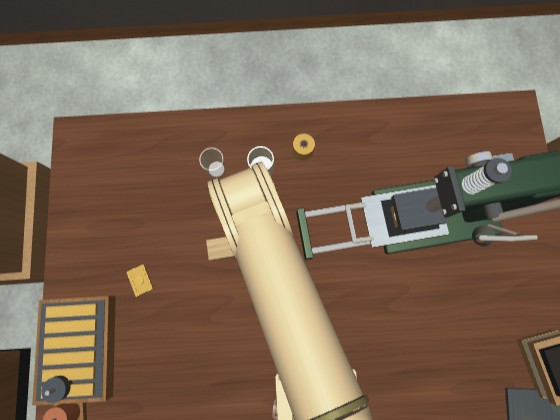

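View pics/s_scene0.png

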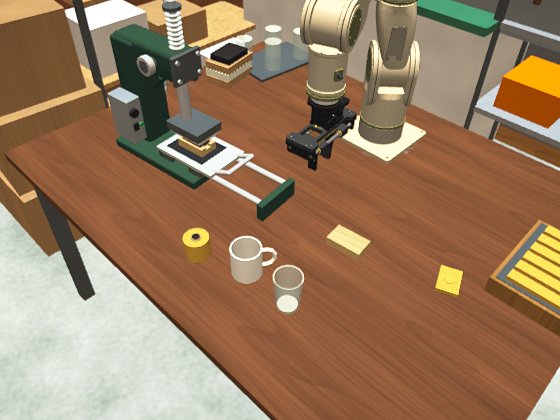

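The slide is in, the nest with the case is under the head, and mug, tumbler, roll and die plate are where they were. I'll check how far home the slide is by comparing the pad's centre with the head's.

```bash
python3 - <<'E'
from h import *
c=cam("scene"); f=lambda k:np.array(k)/3.4+[140,80]
u=np.array([-.11,.994,0]);v=np.array([.994,.11,0])
P=onz(c,f([[293,228],[95,222],[211,283]]),70); pc=(P[0]+P[1])/2; print("pad",P.round(1),pc.round(1),np.linalg.norm(P[0]-P[2]),np.linalg.norm(P[1]-P[2]))
for z in (115,):
  H=onz(c,f([[203,222],[262,186],[104,167]]),z); print("head bottom",z,H.round(1),"u,v",(H@u).round(1),(H@v).round(1))
print("pad u,v",(pc@u).round(1),(pc@v).round(1))
im=cv2.imread("pics/s_scene0.png"); cv2.imwrite("pics/t.png",cv2.resize(im[105:170,150:250],None,fx=8,fy=8,interpolation=cv2.INTER_CUBIC))
E
```

```text
pad [[ 484.2 -234.9   70. ]
 [ 604.9 -367.3   70. ]
 [ 587.3 -224.7   70. ]] [ 544.6 -301.1   70. ] 103.63289776977398 143.59320776309582
head bottom 115 [[ 571.9 -247.8  115. ]
 [ 501.1 -253.   115. ]
 [ 582.1 -374.3  115. ]] u,v [-309.3 -306.6 -436.1] [541.2 470.2 537.5]
pad u,v -359.2 508.2
```

View pics/t.png

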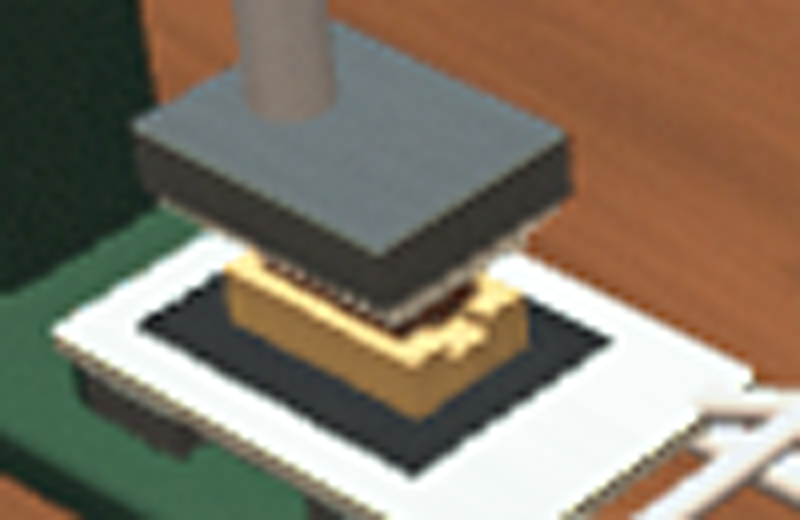

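```bash
python3 - <<'E'
from h import *
c=cam("scene"); f=lambda k:np.array(k)/8+[150,105]
u=np.array([-.11,.994,0]);v=np.array([.994,.11,0])
def show(n,k,zs):
  for z in zs:
    H=onz(c,f(k),z); print(n,z,"len",np.linalg.norm(H[0]-H[1]).round(1),"wid",np.linalg.norm(H[1]-H[2]).round(1),"centre u,v",((H[0]+H[2])/2@u).round(1),((H[0]+H[2])/2@v).round(1))
show("top",[[133,127],[380,255],[570,140]],(120,140,150,160,170))
show("bot",[[150,192],[385,308],[570,195]],(115,120,125,130))
show("pad",[[137,324],[414,477],[613,342]],(70,))
show("nest",[[228,262],[418,365],[528,295]],(96,))
E
```

```text
top 120 len 133.7 wid 100.2 centre u,v -404.2 469.3
top 140 len 130.7 wid 97.9 centre u,v -381.1 489.5
top 150 len 129.1 wid 96.8 centre u,v -369.6 499.6
top 160 len 127.6 wid 95.6 centre u,v -358.0 509.7
top 170 len 126.1 wid 94.5 centre u,v -346.5 519.7
bot 115 len 121.8 wid 96.1 centre u,v -378.4 491.1
bot 120 len 121.1 wid 95.5 centre u,v -372.8 496.0
bot 125 len 120.4 wid 95.0 centre u,v -367.2 500.9
bot 130 len 119.8 wid 94.4 centre u,v -361.6 505.8
pad 70 len 148.7 wid 107.2 centre u,v -358.0 510.2
nest 96 len 101.6 wid 57.4 centre u,v -354.7 508.5
```

Where the head's sideways position matches the slide (v≈508–510), its centre along the slide comes out at u≈−358 to −360. The pad is at u≈−358, so the slide is home within about 2 mm. The arm is clear of everything, so I'm handing in.

```bash
python3 -c "
from workcell import ctrl,observe
print(observe()['time'],observe()['force']); print(ctrl.hand_in())"
```

```text
32.45 [-0.2961595  -0.45817113 -0.03308851]
the job is handed in; nothing more can be done
None
```

The job is done and handed in at 32.5 s. The case sits back up in nest_b, under the press head.

**What I did**
- I turned the closed pair over in two quarter turns, standing it on its end on the bench in between to change grip.
- I set it down closed on the pad, creeping the last millimetres; contact peaked at about 13 N up on the wrist. I lifted nest_a straight off and laid it flat on the bench at about (483, 248).
- I pushed the slide in by its handle until it stopped: the wrist force rose to about 14 N with no further movement.

**Last checks**
- **Placing on the pad:** the wrist view put the closed pair within about 1 mm of the middle sideways, 0–3 mm lengthwise, and well under 1° off in angle.
- **Case:** the pictures show it in the lower nest, dark back up. No step brought the gripper into contact with it.
- **Bystanders:** the mug, tumbler, foil roll and die plate look unmoved in the last pictures. I compared them by eye, not by measurement.
- **Arm:** clear of everything at hand-in.

**Checks that disagreed**
- **Slide home:** my first comparison of pad and head was about 13 mm out. It used badly picked corners on the underside of the head. Using the head block's edges and assuming its centre lies on the slide's line, they agree within about 2 mm. The firm stop is the stronger evidence.
- **Nest after the push:** the last look put the nest about 3 mm from the pad's middle lengthwise. That is about the accuracy of picking points in that picture.

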